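Hang the rinsed scrap tray on the plaster bin

TASK

The small metal scrap tray was rinsed and left mouth down to dry. Turn it mouth up and hang it by its own hook over the thin bare rim of the plaster bin, with the tray outside the bin, the lip of its hook inside and the hook pushed fully down on the rim, then let go. Do not drop the tray, and leave the bottle, the jar and the plaster cast where they are.

Things in the scene. Friction and masses are not known exactly. Their poses are not given: they have to be found in the camera images.
- tray: open box of plain aluminium with a hook, 90 mm long (x), 56 wide (y), 55 deep (z), walls 4, about 0.13 kg. Origin: centre of the mouth, in the rim's plane. z points from the mouth out through the closed floor (z up = mouth down, as at the start; z down = mouth up, as it must hang). x points to the hook end. Long sides flat. The plain end (x = -45 mm) is flat: the tray can stand on it, hook on top
- hook_gap (a point): point on the tray, at tray frame (51, 0, 4) mm: inner face of the hook's web. The web is flat, 4 mm thick, 44 wide, runs out from the end wall (outer face x = 45 mm) level with the rim to x = 62 mm. Fully home, this point lies on top of the bin's bare rim. Gap between end wall and lip: about 13 mm at the web, 22 mm at the lip's end. Hung, the tray droops about 7 degrees
- lip_end (a point): point on the tray, at tray frame (70, 0, 30) mm: end of the hook's lip, 4 mm thick, which flares from the web's end (x = 62) outward and towards the floor side, to x = 72, z = 31 mm
- tray_middle (a point): point on the tray: centre of its box, tray frame (0, 0, 27.5) mm
- bin: heavy white plastic plaster bin, fixed, open on top, 240 (its x) by 180 (its y) by 110 mm high, walls 7 mm, plaster lumps up to 35 mm high on its floor. Origin: centre of its underside, z up. Three sides carry a fat 20 mm round bead on the edge, too fat for the hook; the wall on its +y side (outer face y = 90, inner face y = 83 mm) has a thin bare rim, top at z = 110 mm
- rim_mid (a point): middle of the bare rim's top edge: bin frame (0, 86.5, 110) mm; axes as the bin's: y points outward from the bin, x along the rim, of which about 200 mm are usable
- bottle: bystander: glass bottle with a black cap, 48 mm across, 100 mm tall, origin at the centre of its underside
- jar: bystander: low round jar with a white lid, 72 mm across, 60 mm tall, origin at the centre of its underside
- cast: bystander: plaster dental cast, 62 by 66 mm, about 38 mm tall, origin at the centre of its underside

How it is judged:
By the outcome, as a careful person would: the job done as asked, in the order asked, and still so for the second after the job is handed in, with the robot touching nothing.
It also fails if it takes over 72 s, if anything falls off the work surface, if the arm or the gripper's body presses on something with over 40 N, if the wrist force passes 120 N, or if a joint passes its speed limit or range.

ROBOT

A 7-joint arm with a two-finger parallel gripper is mounted at the origin on the work surface. World frame = base frame: x ahead of the robot, y to its left, z up, the work surface at z = 0. Lengths are in m, angles in rad, forces in N, time in s.
With the tool pointing down it reaches from about 0.425 to 0.875 m from the base axis. Payload 9.9 kg.
Tool frame: the origin (TCP) lies at the very end of the fingers, on their centre line; the grasp point (between the pads) lies 19 mm behind it; z points along the fingers, y is the direction in which the jaws open and shut (so a half turn about z gives the same grasp; the last joint's range is limited). The gripper opens to 85 mm and grips with 20 to 120 N. Pads are 22 mm wide; open, the fingers measure 114 mm over their backs; the gripper's body (76 mm by 85 mm) begins 54 mm behind the grasp point. The pads swing forward as they close: fully open they stand 13 mm farther back than shut.
Start: joints at [1.206, 0.576, 0.025, 1.437, -0.015, 1.129, -0.057], TCP at [0.187, -0.649, 0.203] pointing down, gripper open.
Joint ranges: [-2.76, 2.76], [-0.34, 2.15], [-1.52, 1.57], [0.19, 2.46], [-1.09, 4.23], [0.17, 1.99], [-2.82, 2.82]. Speed limits (rad/s): [2.22, 2.22, 3.01, 3.01, 3.14, 3.14, 3.14].

INTERFACE

Orientations are given as a rotation vector (axis times angle).
In Python, from cell import manip gives the robot as it stands.
- The arm moves only by the tool move_arm, never from a script. Its argument "deltas" is one flat list of numbers, 5 for each row, row after row: the closure in counts, from 0 (fully open) to 255 (shut), then the shift along the world's x, y, z in cm, then the turn about the world's z in degrees. A call has 1 to 10 rows; each row is the pose to reach, as a shift and turn from the pose commanded when the call began; what a row does not reach only later rows make up. A row lasts 1/8 s, in which the tool goes at most 62.5 mm and 10.7 degrees, less where a joint would pass 70% of its speed; a pose out of reach is approached as far as the arm can. A call with a gripper value outside its range is refused whole. The fingers move at their own pace and stop on an object; "newtons" is the grip in N (left out, the last holds). Time passes only in rows, so rows that repeat a pose let the fingers close. It gives the time, the measured TCP pose, the force and the opening at its end, in the units of the state.
- manip.sense(): the state, without advancing time (a new reading comes with each control period).
- manip.snapshot(name): name is "scene" or "top"; returns a dict with "color" (480x640x3 uint8, blue, green, red), "depth" (480x640 float32, m along the optical axis (not along the pixel's ray), 0 where there is no reading), "intrinsics" (3x3 intrinsics, pixels), "k1" (the pictures are not rectified: a ray, as slopes to the right and down, at radius r is drawn at 1 + k1 r^2 times it, then the intrinsics apply), "R" (3x3) and "t" (3): a world point X has camera coordinates R X + t. Camera axes: x right, y down, z forward; pixel columns grow to the right and rows downward; lengths in m; the calibration is good to about 2 mm. A picture is of the moment at which its call begins.
- manip.hand_in(): hands the job in, once; it reports no verdict.
The state is a dict: "t": time; "qpos": joint angles; "dq": joint speeds; "tau": joint torques, N m; "ee_pos": TCP position; "tool_rot": TCP orientation; "wrist_force": force on the tool from outside, world axes, zero at the start; "ft_torque": the same for the moment, N m; "grip_width": finger opening in m.
Only numpy, scipy, OpenCV 4.12 (cv2) and the standard library are available. Lean on these libraries where they do the work, as an engineer would, in place of code of your own. Each camera call takes 0.05 s, during which the arm holds its last target.

## Working session

There is one attempt and no reset: what is moved stays moved. The work goes in short steps, Python scripts to look and compute and a tool call to move; the robot and the scene stay as the last step left them, time stands still between calls to the robot, and variables do not carry over. Pictures are saved under pics/ and viewed, and the job is handed in when it is done.

Besides the shell and the picture viewer there is one more tool, called after "Emit:" as name(argument=value, ...), one argument or row to a line, values as JSON. move_arm: Moves the arm, as the interface text tells. Its arguments: {"type":"object","properties":{"deltas":{"type":"array","items":{"type":"number"}},"newtons":{"type":"number"}},"required":["deltas"]}

```bash
ls; mkdir -p pics; python3 - <<'E'
from cell import manip
import cv2,numpy as np
s=manip.sense();print({k:np.round(v,3) for k,v in s.items()})
for n in("scene","top"):
    d=manip.snapshot(n);cv2.imwrite(f"pics/{n}0.png",d["color"]);np.savez(f"pics/{n}0.npz",**d)
    print(n,d["intrinsics"],d["k1"],d["R"],d["t"], -d["R"].T@d["t"])
E
```

```text
pics
{'t': np.float64(0.0), 'qpos': array([ 1.206,  0.576,  0.025,  1.438, -0.015,  1.129, -0.056]), 'dq': array([0.   , 0.   , 0.002, 0.001, 0.   , 0.001, 0.   ]), 'tau': array([ 0.0000e+00, -7.6577e+01,  2.2500e+00, -2.8597e+01,  1.5000e-02,
        1.3000e-02,  0.0000e+00]), 'ee_pos': array([ 0.187, -0.648,  0.202]), 'tool_rot': array([-3.109, -0.439,  0.   ]), 'wrist_force': array([ 0.04 ,  0.074, -0.615]), 'ft_torque': array([-0.013, -0.032,  0.031]), 'grip_width': np.float64(0.085)}
scene [[579.99015128   0.         310.8108518 ]
 [  0.         579.99015128 249.28614129]
 [  0.           0.           1.        ]] -0.10787009664973005 [[ 0.73161749  0.68151875 -0.01637223]
 [ 0.46413728 -0.51555915 -0.72026061]
 [-0.49931196  0.51935629 -0.69351035]] [-0.49150453 -0.18223757  1.56660513] [ 1.22640124 -0.57261093  0.9471513 ]
top [[453.77117963   0.         323.63994326]
 [  0.         453.77117963 239.2365526 ]
 [  0.           0.           1.        ]] -0.08270441499339155 [[ 2.49056038e-03 -9.99996520e-01  8.70485940e-04]
 [-9.97921839e-01 -2.54144046e-03 -6.43859000e-02]
 [ 6.43878882e-02 -7.08319958e-04 -9.97924696e-01]] [0.06654016 0.60017399 0.89866269] [0.54089802 0.06870177 0.93538251]
```

View pics/scene0.png

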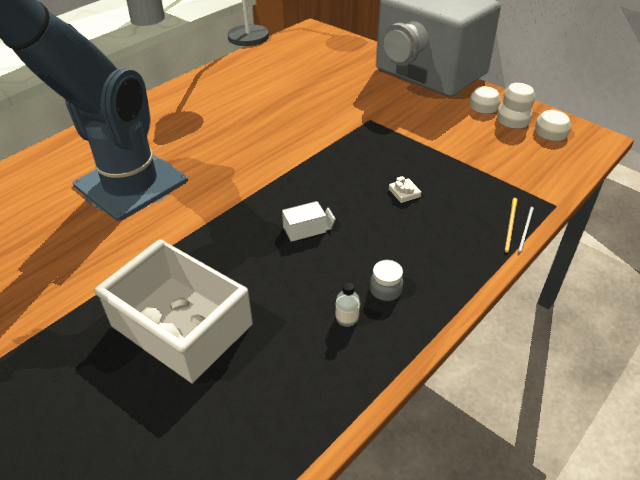

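View pics/top0.png

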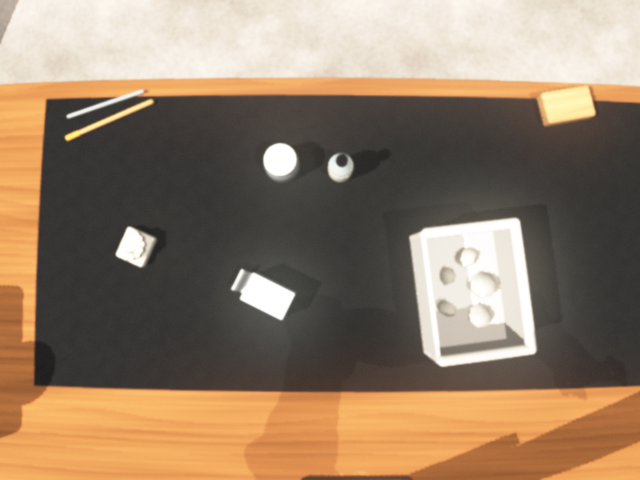

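```bash
cat > h.py <<'E'
import numpy as np,cv2
def load(n): return dict(np.load(f"pics/{n}.npz"))
def snap(n,name):
    from cell import manip
    d=manip.snapshot(n);cv2.imwrite(f"pics/{name}.png",d["color"]);np.savez(f"pics/{name}.npz",**d);return d
def und(d,p):
    p=np.atleast_2d(np.float64(p));K=d["intrinsics"]
    return cv2.undistortPoints(p[:,None],K,np.array([float(d["k1"]),0,0,0,0]))[:,0]  # small-k model: r_d = r(1+k1 r^2)
def plane(d,p,z):
    u=und(d,p);R,t=d["R"],d["t"];c=-R.T@t
    r=np.c_[u,np.ones(len(u))]@R
    return c+r*((z-c[2])/r[:,2])[:,None]
def bydepth(d,p):
    u=und(d,p);R,t=d["R"],d["t"]
    p=np.atleast_2d(p).astype(int);z=d["depth"][p[:,1],p[:,0]]
    return (np.c_[u,np.ones(len(u))]*z[:,None]-t)@R
def cloud(d):
    v,u=np.nonzero(d["depth"]>0);P=bydepth(d,np.c_[u,v]);return np.c_[u,v],P
def proj(d,X):
    q,_=cv2.projectPoints(np.atleast_2d(np.float64(X)),cv2.Rodrigues(d["R"])[0],d["t"],d["intrinsics"],np.array([float(d["k1"]),0,0,0,0]));return q[:,0]
def crop(d,x0,y0,w,h,s,name):
    cv2.imwrite(f"pics/{name}.png",cv2.resize(d["color"][y0:y0+h,x0:x0+w],None,fx=s,fy=s,interpolation=cv2.INTER_CUBIC))
E
python3 - <<'E'
from h import *
t=load("top0");s=load("scene0")
a=cv2.resize(t["color"][200:380,220:560],(800,424),interpolation=2)
cv2.imwrite("pics/c1.png",a)
crop(s,80,180,270,210,2.9,"c2")
# tray: depth clouds
for n,d in(("top",t),("scene",s)):
    px,P=cloud(d)
    m=(P[:,0]>.3)&(P[:,0]<.62)&(P[:,1]>.05)&(P[:,1]<.35)&(P[:,2]>.045)&(P[:,2]<.07)
    Q=P[m];print(n,len(Q),"topz",np.median(Q[:,2]));r=cv2.minAreaRect(np.float32(Q[:,:2]*1000));print(r)
    print(cv2.boxPoints(r))
    m=(P[:,2]>.085)&(P[:,2]<.13)&(P[:,0]>.2)&(P[:,0]<.75)&(P[:,1]>-.5)&(P[:,1]<-.05)
    Q=P[m];r=cv2.minAreaRect(np.float32(Q[:,:2]*1000));print("bin",len(Q),np.percentile(Q[:,2],[50,90,99]),r,cv2.boxPoints(r))
E
```

```text
top 1338 topz 0.05613383848327243
((487.8784484863281, 177.718017578125), (90.76654815673828, 54.60585403442383), 63.845829010009766)
[[443.36664 149.0163 ]
 [492.38147 124.94668]
 [532.39026 206.41974]
 [483.37543 230.48935]]
bin 4554 [0.11783637 0.12132013 0.12331891] ((500.5642395019531, -214.96945190429688), (253.33074951171875, 188.18096923828125), 6.2696757316589355) [[ 364.381    -135.27464 ]
 [ 384.93192  -322.33008 ]
 [ 636.74744  -294.66425 ]
 [ 616.19653  -107.608826]]
scene 716 topz 0.054936811545274813
((485.7518310546875, 175.242431640625), (92.42900848388672, 63.81431198120117), 64.52606201171875)
[[437.06976 147.24414]
 [494.6801  119.79758]
 [534.4339  203.24072]
 [476.82355 230.68729]]
bin 4400 [0.11404071 0.12081203 0.12295888] ((500.815673828125, -216.6969757080078), (254.60203552246094, 189.53067016601562), 6.808818340301514) [[ 363.1774  -137.69238]
 [ 385.64752 -325.88635]
 [ 638.454   -295.70157]
 [ 615.9838  -107.5076 ]]
```

View pics/c1.png

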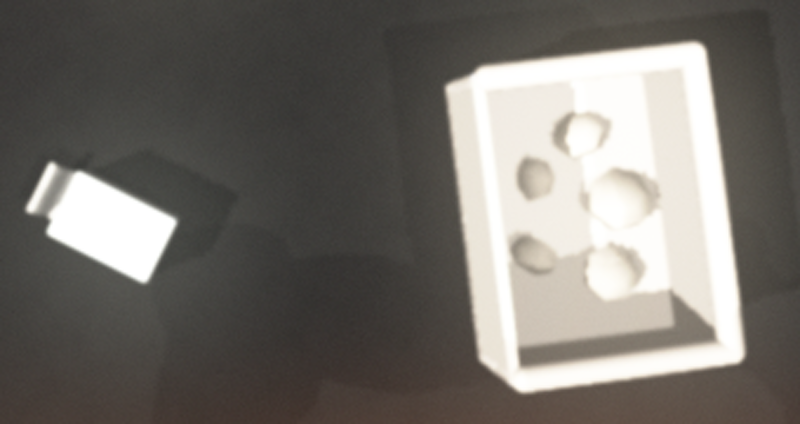

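View pics/c2.png

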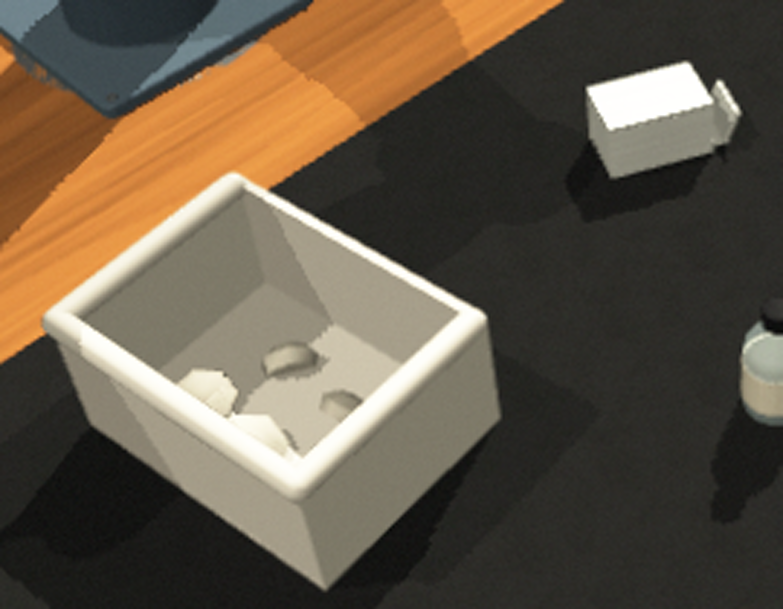

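Emit:
move_arm(
  deltas=[0, 36, 40, 5, 48, 0, 36, 40, 5, 48, 0, 36, 40, 5, 48, 0, 36, 40, 5, 48, 0, 36, 40, 5, 48, 0, 36, 40, 5, 48, 0, 36, 40, 5, 48, 0, 36, 40, 5, 48, 0, 36, 40, 5, 48, 0, 36, 40, 5, 48],
  newtons=20,
)

```text
t: 1.35
ee_pos: [0.5494, -0.2445, 0.253]
tool_rot: [-2.657, -1.675, -0.003]
wrist_force: [-0.8, -0.1, -0.5]
grip_width: 0.0851
```

```bash
python3 - <<'E'
from h import *
# bare rim: cloud slices along bin y dir
th=np.radians(6.4);bx=np.array([np.cos(th),np.sin(th)]);by=np.array([-np.sin(th),np.cos(th)])
for n in("top0","scene0"):
    d=load(n);px,P=cloud(d)
    a=(P[:,:2]-[.5007,-.216])@np.c_[bx,by]
    m=(abs(a[:,0])<.09)&(a[:,1]>.06)&(a[:,1]<.13)&(P[:,2]>.01)&(P[:,2]<.13)
    A=a[m];z=P[m,2]
    for lo in np.arange(.06,.13,.004):
        k=(A[:,1]>=lo)&(A[:,1]<lo+.004)
        if k.sum():print(n,round(lo,3),k.sum(),np.round(np.percentile(z[k],[5,50,95]),3))
    # rim top points
    k=m&(P[:,2]>.104)&(P[:,2]<.114);Q=P[k][:,:2];
    l=cv2.fitLine(np.float32(Q),cv2.DIST_HUBER,0,.01,.01).ravel();print(len(Q),l,np.degrees(np.arctan(l[1]/l[0])),(a[k][:,1].min(),a[k][:,1].max(),np.median(a[k][:,1])))
E
```

```text
top0 0.06 8 [0.01  0.011 0.012]
top0 0.084 75 [0.108 0.11  0.113]
top0 0.088 216 [0.109 0.111 0.113]
top0 0.092 1107 [0.017 0.069 0.111]
454 [ 0.9938661   0.11059016  0.49046192 -0.12578078] 6.3493366 (np.float64(0.08555612712017535), np.float64(0.09519031965675592), np.float64(0.09089977783487366))
scene0 0.064 5 [0.01  0.01  0.011]
scene0 0.068 1 [0.011 0.011 0.011]
scene0 0.072 2 [0.01  0.012 0.013]
scene0 0.076 2 [0.011 0.011 0.011]
scene0 0.08 160 [0.014 0.06  0.107]
scene0 0.084 1426 [0.017 0.071 0.11 ]
scene0 0.088 151 [0.059 0.11  0.113]
scene0 0.092 25 [0.107 0.109 0.111]
330 [ 0.9915942   0.1293868   0.48817447 -0.1298212 ] 7.4341583 (np.float64(0.0824212633357109), np.float64(0.09419686182600494), np.float64(0.08725412298189472))
```

Emit:
move_arm(
  deltas=[0, -4.8, 45, -10, 0, 0, -4.8, 45, -10, 0, 0, -4.8, 45, -10, 0, 0, -4.8, 45, -10, 0, 0, -4.8, 45, -10, 0, 0, -4.8, 45, -10, 0, 0, -4.8, 45, -10, 0, 0, -4.8, 45, -10, 0, 0, -4.8, 45, -10, 0],
)

```text
t: 2.48
ee_pos: [0.4982, 0.2027, 0.1525]
tool_rot: [-2.66, -1.671, 0.002]
wrist_force: [0.3, -0.9, -0.5]
grip_width: 0.0856
```

```bash
python3 - <<'E'
from h import *
d=snap("scene","s1");crop(d,200,80,270,210,2.9,"c3")
E
```

```text
(no output)
```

View pics/c3.png

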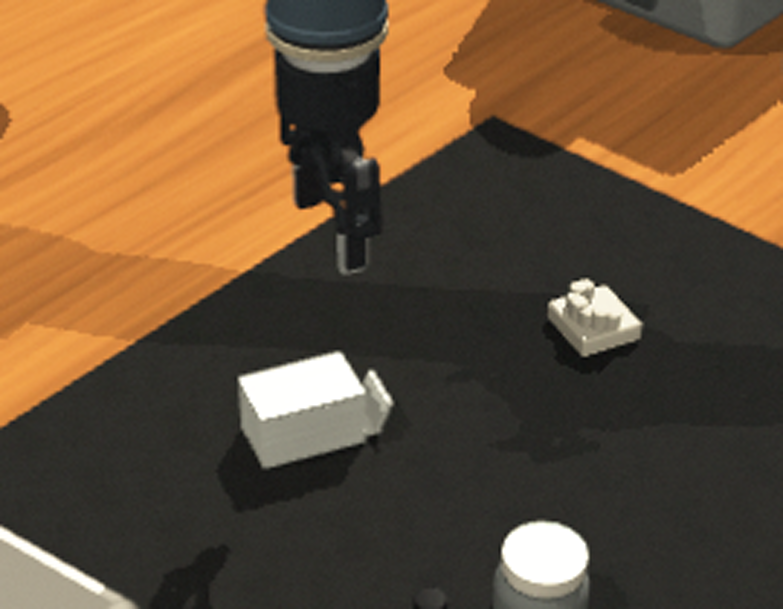

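Emit:
move_arm(
  deltas=[0, 0.2, 0.4, -6, 0, 0, 0.2, 0.4, -11, 0, 0, 0.2, 0.4, -14.6, 0, 0, 0.2, 0.4, -14.6, 0, 255, 0.2, 0.4, -14.6, 0, 255, 0.2, 0.4, -14.6, 0, 255, 0.2, 0.4, -14.6, 0, 255, 0.2, 0.4, -14.6, 0, 255, 0.2, 0.4, -14.6, 0, 255, 0.2, 0.4, -14.6, 0],
  newtons=20,
)

```text
t: 3.78
ee_pos: [0.5025, 0.2054, 0.0091]
tool_rot: [2.663, 1.665, 0.005]
wrist_force: [0.3, -1.1, 8.2]
grip_width: 0.0553
```

Emit:
move_arm(
  deltas=[255, 0, 0, 0, 0, 255, 0, 0, 2, 0, 255, 0, 0, 4, 0, 255, 0, 0, 7, 0, 255, 0, 0, 10, 0, 255, 0, 0, 13, 0, 255, 0, 0, 13, 0],
)

```text
t: 4.65
ee_pos: [0.5025, 0.2061, 0.1402]
tool_rot: [2.662, 1.666, 0.009]
wrist_force: [0.3, 0.3, -2.7]
grip_width: 0.0553
```

```bash
python3 - <<'E'
from h import *
d=snap("scene","s2");crop(d,200,80,270,210,2.9,"c4")
E
```

```text
(no output)
```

View pics/c4.png

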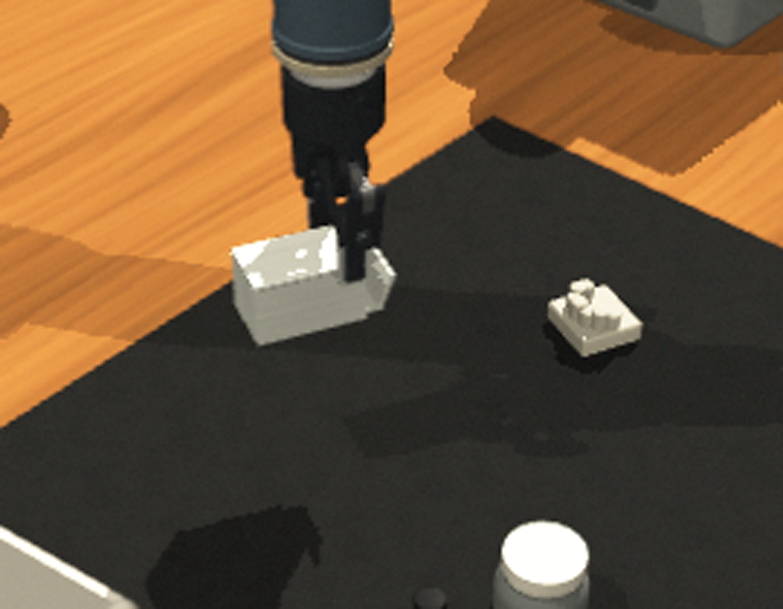

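```bash
python3 - <<'E'
from h import *
d=load("s2");px,P=cloud(d)
h=np.array([.44,.898]);h/=np.linalg.norm(h);a=(P[:,:2]-[.5025,.2061])@h;b=(P[:,:2]-[.5025,.2061])@[h[1],-h[0]]
m=(a>-.09)&(a<.06)&(abs(b)<.02)&(P[:,2]>.15)&(P[:,2]<.2)
for lo in np.arange(-.09,.06,.01):
    k=m&(a>=lo)&(a<lo+.01)
    if k.sum()>2: print(round(lo,3),k.sum(),np.round(np.median(P[k,2]),4))
from cell import manip
s=manip.sense();print(s["ee_pos"],s["ft_torque"],s["wrist_force"],s["qpos"])
E
```

```text
-0.09 15 0.1677
-0.08 97 0.183
-0.07 50 0.1864
-0.06 47 0.1868
-0.05 50 0.1863
-0.04 44 0.1867
-0.03 54 0.1867
-0.02 46 0.186
-0.01 29 0.1868
0.02 14 0.1512
0.03 56 0.1592
[0.50168415 0.20551729 0.13861271] [0.00545068 0.01652659 0.0055293 ] [ 0.34544406  0.09556921 -2.29937119] [-0.22193179  0.46364036 -0.36831561  1.86965669  0.21800134  0.84442865
 -1.15246234]
```

Emit:
move_arm(
  deltas=[255, 0, 0, 8, 10, 255, 1.2, -12, 8, 20, 255, 1.2, -53.1, 8, 32.5, 255, 1.2, -53.1, 8, 32.5, 255, 1.2, -53.1, 8, 32.5, 255, 1.2, -53.1, 8, 32.5, 255, 1.2, -53.1, 8, 32.5, 255, 1.2, -53.1, 8, 32.5, 255, 1.2, -53.1, 8, 32.5, 255, 1.2, -53.1, 8, 32.5],
)

```text
t: 5.95
ee_pos: [0.5113, -0.3294, 0.2157]
tool_rot: [-2.093, -2.34, 0.003]
wrist_force: [0.5, 0.7, -1.4]
grip_width: 0.0551
```

Emit:
move_arm(
  deltas=[255, 1.2, 0, 0, 0, 255, 0, 0, -3, 0, 255, 0, 0, -6, 0, 255, 0, 0, -6, 0],
)

```text
t: 6.45
ee_pos: [0.5117, -0.3237, 0.1547]
tool_rot: [-2.085, -2.343, 0.001]
wrist_force: [-1.0, 1.0, -0.7]
grip_width: 0.0555
```

```bash
python3 - <<'E'
from h import *
from cell import manip
s=manip.sense();print(s["ee_pos"],s["tool_rot"],s["wrist_force"],s["qpos"],s["grip_width"])
d=snap("scene","s3");crop(d,80,180,270,210,2.9,"c5")
d=snap("top","t3");crop(d,380,200,260,190,3,"c6")
E
```

```text
[ 0.51166844 -0.3237212   0.15466564] [-2.08482344e+00 -2.34283831e+00  1.20830507e-03] [-0.98564332  0.95033948 -0.67785003] [ 0.74160329  0.53960745 -0.40024022  1.67900233  0.24251373  0.97789868
  0.37138385] 0.05551787029035565
```

View pics/c5.png

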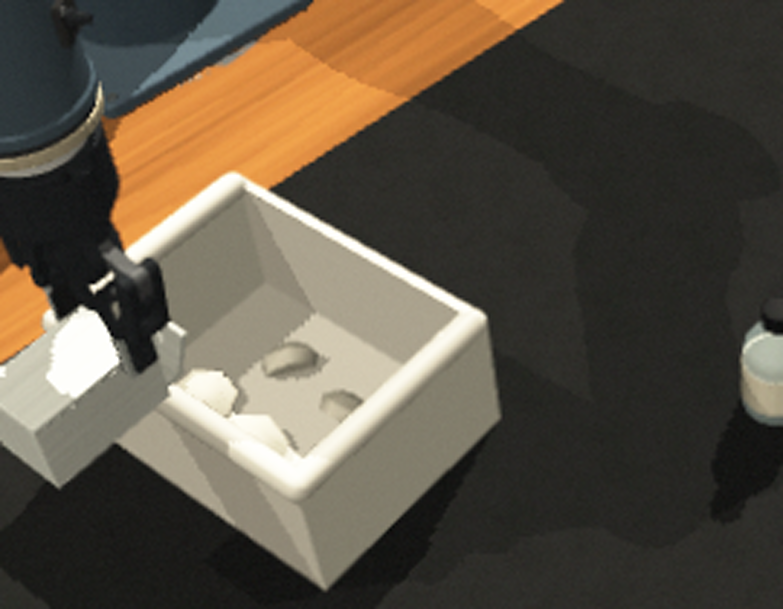

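View pics/c6.png

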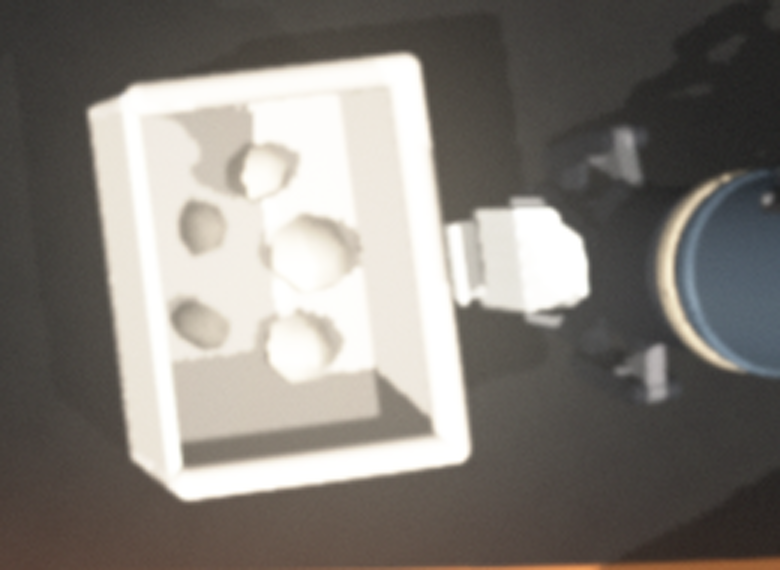

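```bash
python3 - <<'E'
from h import *
by=np.array([-.1115,.9938]);bx=np.array([.9938,.1115]);C=np.array([.5101,-.2997])
for n in("s3","t3","top0","scene0"):
    d=load(n);px,P=cloud(d);s=(P[:,:2]-C)@by;u=(P[:,:2]-C)@bx
    m=(abs(u)<.018)&(abs(s)<.05)&(P[:,2]>.08)&(P[:,2]<.2)
    if n[-1]=="3":
        print(n,"lip",[(round(s[m&(abs(P[:,2]-z)<.004)].min(),4),round(s[m&(abs(P[:,2]-z)<.004)].max(),4)) for z in (.145,.15,.158,.165,.172,.18) if (m&(abs(P[:,2]-z)<.004)).any()])
    b=(abs(u)<.09)&(abs(u)>.04)&(abs(s)<.03)&(P[:,2]>.09)&(P[:,2]<.13)
    for lo in np.arange(-.014,.014,.003):
        k=b&(s>=lo)&(s<lo+.003)
        if k.sum():print("  ",round(lo,4),k.sum(),np.round(np.percentile(P[k,2],[50,90]),4))
E
```

```text
s3 lip [(np.float64(-0.0062), np.float64(0.0067)), (np.float64(-0.0062), np.float64(0.0065)), (np.float64(-0.0031), np.float64(0.0111)), (np.float64(0.0034), np.float64(0.0113)), (np.float64(0.0077), np.float64(0.0159)), (np.float64(0.0103), np.float64(0.0154))]
   -0.011 40 [0.1129 0.116 ]
   -0.008 55 [0.1165 0.1192]
   -0.005 52 [0.1186 0.121 ]
   -0.002 41 [0.1201 0.1234]
   0.001 31 [0.1204 0.1217]
   0.004 30 [0.1194 0.1209]
   0.007 15 [0.1177 0.1188]
   0.01 2 [0.1146 0.1151]
t3 lip [(np.float64(-0.0063), np.float64(0.0067)), (np.float64(-0.0128), np.float64(0.0071)), (np.float64(-0.0126), np.float64(0.0097)), (np.float64(-0.0122), np.float64(0.0119)), (np.float64(-0.012), np.float64(0.0152)), (np.float64(-0.0125), np.float64(0.0165))]
   -0.011 1 [0.1137 0.1137]
   -0.008 34 [0.1172 0.1186]
   -0.005 67 [0.1194 0.121 ]
   -0.002 75 [0.1205 0.1227]
   0.001 102 [0.1208 0.1227]
   0.004 135 [0.1189 0.1216]
   0.007 125 [0.1186 0.1206]
   0.01 146 [0.1143 0.1179]
   0.013 6 [0.1127 0.1145]
   -0.011 1 [0.1142 0.1142]
   -0.008 37 [0.1173 0.1193]
   -0.005 68 [0.1194 0.1211]
   -0.002 76 [0.1206 0.122 ]
   0.001 98 [0.1202 0.1224]
   0.004 143 [0.1185 0.1216]
   0.007 120 [0.1175 0.1202]
   0.01 137 [0.1139 0.1178]
   0.013 5 [0.1145 0.1163]
   -0.014 2 [0.1172 0.1183]
   -0.011 92 [0.1128 0.1175]
   -0.008 103 [0.1174 0.1205]
   -0.005 96 [0.1192 0.1211]
   -0.002 70 [0.1204 0.1222]
   0.001 57 [0.1206 0.1225]
   0.004 52 [0.1198 0.1212]
   0.007 24 [0.118  0.1199]
   0.01 1 [0.1145 0.1145]
```

Emit:
move_arm(
  deltas=[255, 0, -0.15, -2.0, 0, 255, 0, -0.15, -2.6, 0, 255, 0.1, -0.55, -3.05, 0, 255, 0.1, -1.0, -3.5, 0, 255, 0.2, -1.6, -4.45, 0, 255, 0.2, -1.6, -4.45, 0],
)

```text
t: 7.3
ee_pos: [0.5162, -0.3449, 0.1141]
tool_rot: [2.089, 2.339, -0.001]
wrist_force: [0.4, -6.3, 2.9]
grip_width: 0.0555
```

```bash
python3 - <<'E'
from h import *
d=snap("scene","s4");crop(d,40,200,220,170,3.5,"c7")
E
```

```text
(no output)
```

View pics/c7.png

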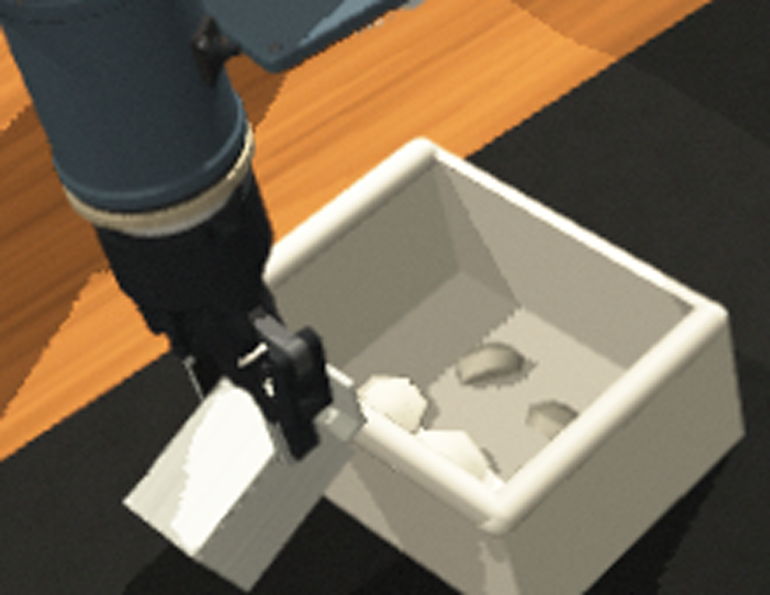

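Emit:
move_arm(
  deltas=[255, 0, 0, -0.6, 0, 255, 0, 0, -1.1, 0, 255, 0, 0, -1.7, 0, 255, 0, 0, -2.3, 0, 255, 0, 0.15, -2.8, 0, 255, 0, 0.3, -3.4, 0, 255, 0, 0.3, -3.4, 0],
)

```text
t: 8.22
ee_pos: [0.5167, -0.3479, 0.082]
tool_rot: [2.088, 2.33, -0.007]
wrist_force: [1.4, -22.0, 8.6]
grip_width: 0.0552
```

```bash
python3 - <<'E'
from h import *
d=snap("scene","s5");crop(d,40,200,220,170,3.5,"c8")
E
```

```text
(no output)
```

View pics/c8.png

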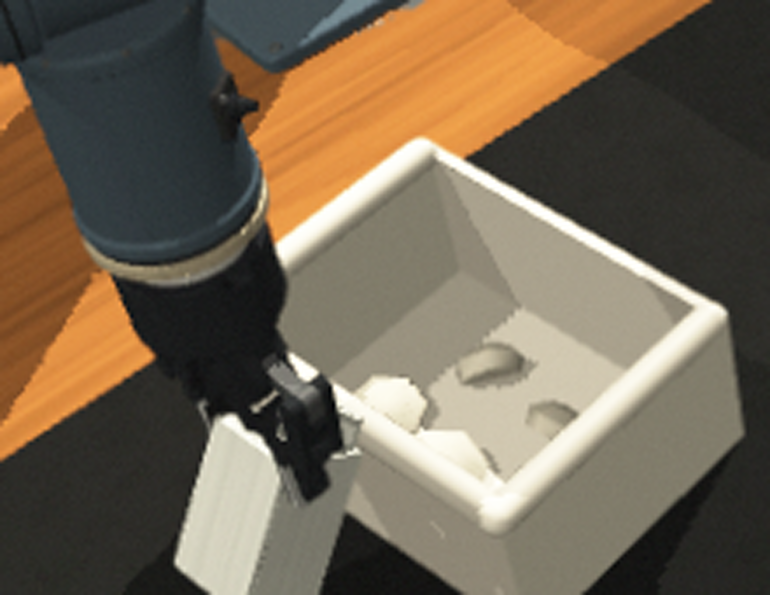

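```bash
python3 - <<'E'
from h import *
from cell import manip
s=manip.sense();print(s["ee_pos"],s["wrist_force"],s["ft_torque"],s["grip_width"])
by=np.array([-.1115,.9938]);bx=np.array([.9938,.1115]);C=np.array([.5101,-.2997])
d=load("s5");px,P=cloud(d);s_=(P[:,:2]-C)@by;u=(P[:,:2]-C)@bx
# long side facing camera: u ~ +28
m=(u>.015)&(u<.034)&(s_>-.15)&(s_<.03)&(P[:,2]>.005)&(P[:,2]<.17)
im=np.full((360,360,3),0,np.uint8)
X=((s_[m]+.15)*2000).astype(int);Y=(350-P[m,2]*2000).astype(int)
for x,y,uu in zip(X,Y,u[m]):
    cv2.circle(im,(x,y),2,(int((uu-.015)*12000),255,255),-1)
cv2.circle(im,(int(.1505*2000),350-222),20,(0,0,255),1)
cv2.imwrite("pics/sz.png",cv2.resize(im,None,fx=1.6,fy=1.6))
E
```

```text
[ 0.51668032 -0.34786418  0.08199369] [  0.09228326 -22.68083535   8.27604034] [-4.31718265  0.09759907  0.16186119] 0.05550866905340784
```

View pics/sz.png

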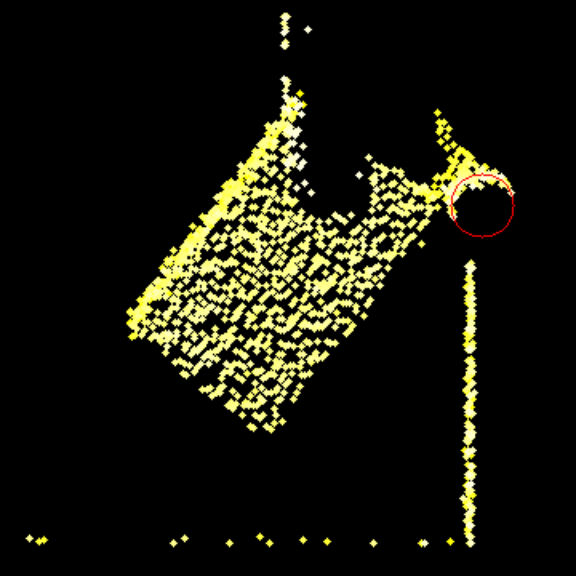

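```bash
cat >> h.py <<'E'
by=np.array([-.1115,.9938]);bx=np.array([.9938,.1115]);BC=np.array([.5101,-.2997])
def szplot(n,out,ulo=.015,uhi=.034,C=BC,tcp=None,s0=-.15):
    d=load(n);px,P=cloud(d);s_=(P[:,:2]-C)@by;u=(P[:,:2]-C)@bx
    m=(u>ulo)&(u<uhi)&(s_>s0)&(s_<s0+.18)&(P[:,2]>.005)&(P[:,2]<.22)
    f=3200;im=np.zeros((720,580,3),np.uint8)
    for a,z in zip(s_[m],P[m,2]): cv2.circle(im,(int((a-s0)*f),int(710-z*f)),2,(0,255,255),-1)
    cv2.circle(im,(int((.0005-s0)*f),int(710-.111*f)),32,(0,0,255),1)
    if tcp is not None:
        a=(np.array(tcp[:2])-C)@by
        cv2.rectangle(im,(int((a-.011-s0)*f),int(710-(tcp[2]+.073)*f)),(int((a+.011-s0)*f),int(710-tcp[2]*f)),(255,0,0),1)
        cv2.line(im,(int((a-.04-s0)*f),int(710-(tcp[2]+.073)*f)),(int((a+.04-s0)*f),int(710-(tcp[2]+.073)*f)),(255,0,0),1)
        cv2.circle(im,(int((a-s0)*f),int(710-(tcp[2]+.019)*f)),4,(255,0,255),-1)
    cv2.imwrite(f"pics/{out}.png",cv2.resize(im,None,fx=.8,fy=.8))
E
python3 - <<'E'
from h import *
szplot("s4","sz4",tcp=(.5162,-.3449,.1141));szplot("s5","sz5",tcp=(.5167,-.3479,.082))
a=cv2.imread("pics/sz4.png");b=cv2.imread("pics/sz5.png");c=np.hstack([a,b]);cv2.imwrite("pics/sz45.png",c[:, :800] if 0 else cv2.resize(c,(800,496)))
d=load("s5");crop(d,80,280,90,80,7,"c9")
E
```

```text
(no output)
```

View pics/sz45.png

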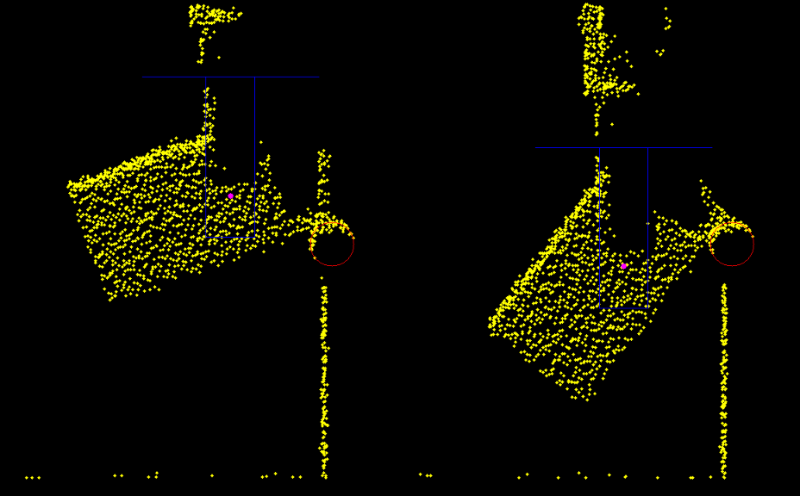

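View pics/c9.png

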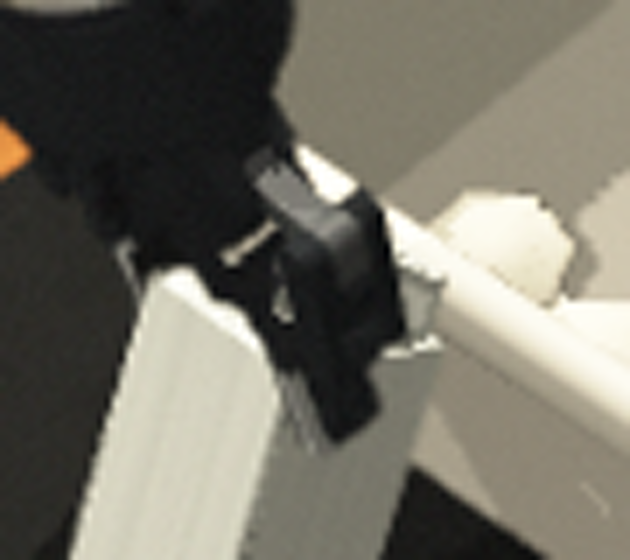

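Emit:
move_arm(
  deltas=[255, 0, 0.2, -0.7, 0, 255, 0, 0.5, -1.2, 0, 255, -0.1, 0.8, -1.5, 0, 255, -0.1, 1.0, -1.75, 0, 255, -0.1, 1.0, -1.75, 0],
)

```text
t: 8.9
ee_pos: [0.5155, -0.3375, 0.0638]
tool_rot: [2.089, 2.331, -0.007]
wrist_force: [1.7, -21.4, 4.2]
grip_width: 0.0559
```

```bash
python3 - <<'E'
from h import *
from cell import manip
s=manip.sense();print(s["ee_pos"],s["wrist_force"],s["grip_width"])
d=snap("scene","s6");szplot("s6","sz6",tcp=s["ee_pos"])
E
```

```text
[ 0.5155339  -0.33749571  0.06382799] [  1.65672816 -21.43409812   4.15652081] 0.05589952938798712
```

View pics/sz6.png

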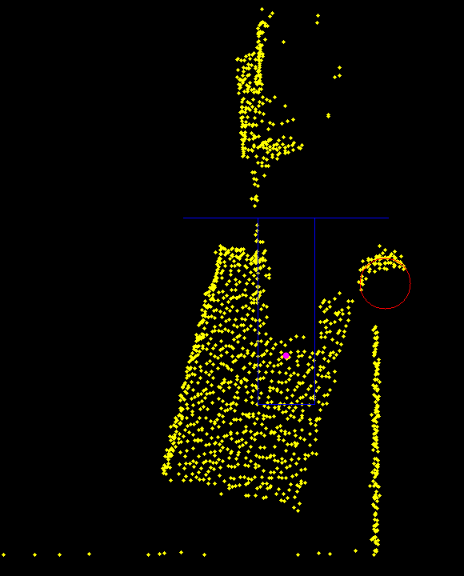

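Emit:
move_arm(
  deltas=[255, 0, 0.3, -0.3, 0, 255, -0.1, 0.6, -0.5, 0, 255, -0.1, 0.9, -0.7, 0, 255, -0.1, 1.1, -0.8, 0, 255, -0.1, 1.2, -0.9, 0],
)

```text
t: 9.57
ee_pos: [0.5141, -0.325, 0.0547]
tool_rot: [2.09, 2.332, -0.007]
wrist_force: [-1.3, -20.4, 7.5]
grip_width: 0.0556
```

```bash
python3 - <<'E'
from h import *
from cell import manip
s=manip.sense();print(s["ee_pos"],s["wrist_force"],s["grip_width"])
d=snap("scene","s7");szplot("s7","sz7",tcp=s["ee_pos"])
E
```

```text
[ 0.51406613 -0.32498607  0.0546995 ] [ -1.31425941 -20.37142055   7.46540735] 0.05562892978244899
```

View pics/sz7.png

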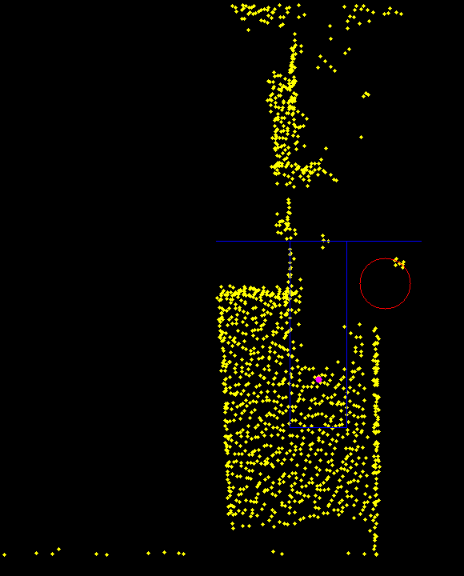

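Emit:
move_arm(
  deltas=[255, 0.2, -2, 0, 0, 255, 0.5, -5.5, 0, 0, 255, 0.5, -5.5, -0.7, 0, 255, 0.5, -5.5, -1.2, 0, 255, 0.5, -5.5, -1.4, 0, 255, 0.5, -5.5, -1.4, 0],
)

```text
t: 10.38
ee_pos: [0.518, -0.3707, 0.0388]
tool_rot: [-2.088, -2.346, 0.0]
wrist_force: [-3.1, 0.6, 4.9]
grip_width: 0.0553
```

```bash
python3 - <<'E'
from h import *
from cell import manip
s=manip.sense();print(s["ee_pos"],s["wrist_force"],s["grip_width"])
d=snap("scene","s8");szplot("s8","sz8",tcp=s["ee_pos"],s0=-.17);crop(d,40,220,220,170,3.5,"c10")
E
```

```text
[ 0.51802445 -0.37071536  0.03879439] [-3.0657431   0.56305701  4.87830923] 0.055329247751286045
```

View pics/sz8.png

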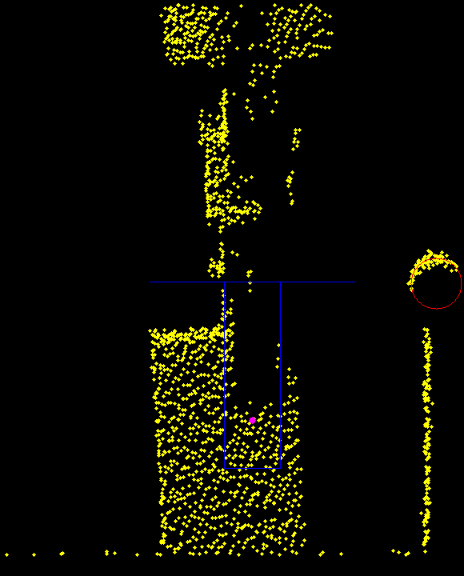

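View pics/c10.png

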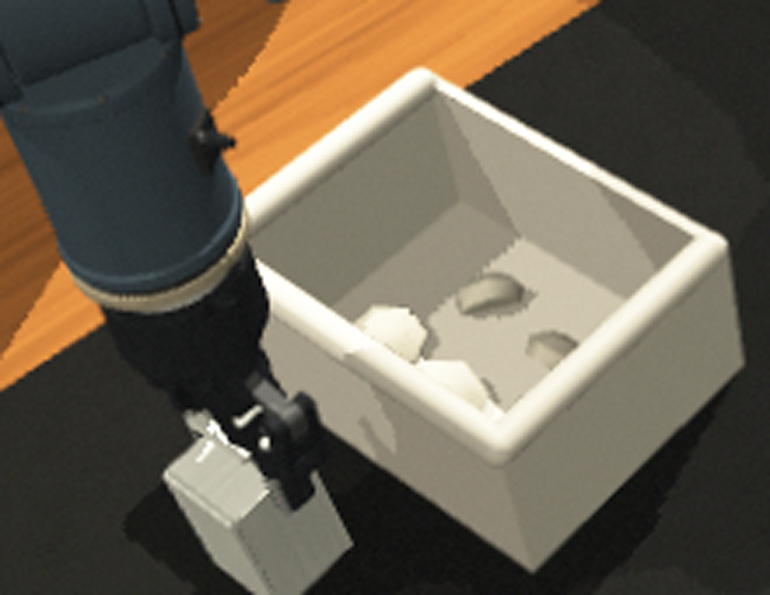

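Emit:
move_arm(
  deltas=[60, 0, 0, 0, 0, 40, 0, 0, 0, 0, 0, 0, 0, 0, 0, 0, 0, 0, 0.6, 0, 0, 0, 0, 1.6, 0, 0, 0.1, -0.6, 1.8, 0, 0, 0.1, -0.6, 1.8, 0],
)

```text
t: 11.3
ee_pos: [0.5191, -0.3786, 0.0566]
tool_rot: [2.091, 2.344, -0.0]
wrist_force: [0.5, -0.3, -0.1]
grip_width: 0.0851
```

```bash
python3 - <<'E'
from h import *
from cell import manip
s=manip.sense();print(s["ee_pos"],s["wrist_force"],s["grip_width"])
d=snap("scene","s9");szplot("s9","sz9",tcp=s["ee_pos"],s0=-.17);crop(d,40,220,220,170,3.5,"c11")
E
```

```text
[ 0.51914946 -0.37858495  0.05657631] [ 0.46203959 -0.320365   -0.09982967] 0.08512603163310362
```

View pics/sz9.png

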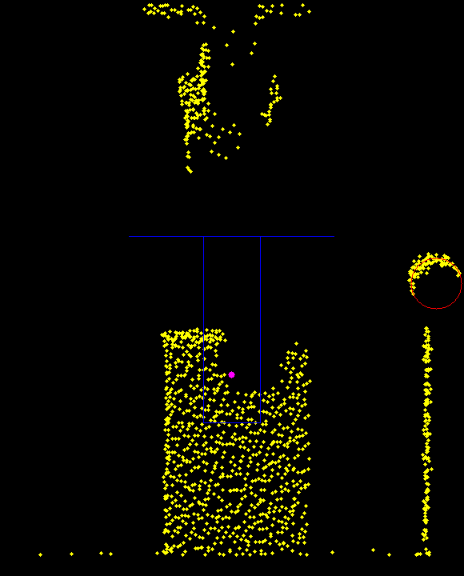

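View pics/c11.png

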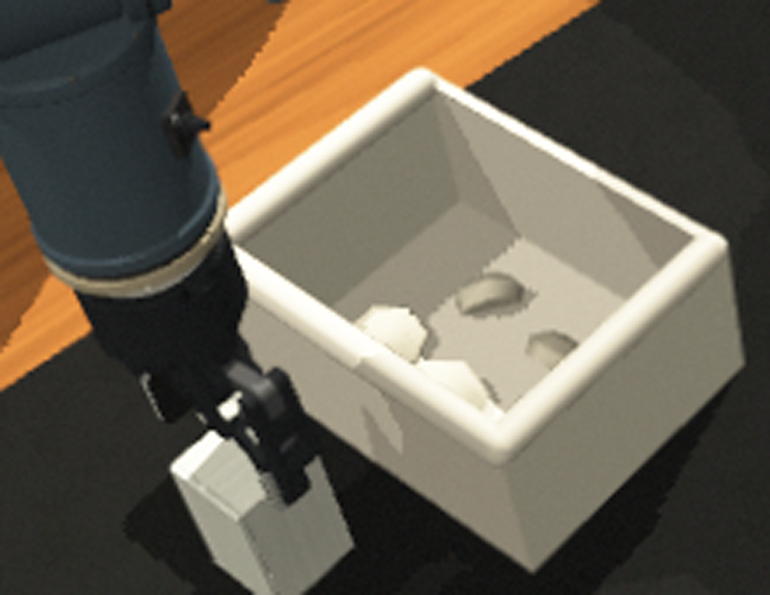

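Emit:
move_arm(
  deltas=[0, 0.1, -1.3, -0.4, 0, 0, 0.1, -1.3, -0.4, 0, 255, 0.1, -1.3, -0.4, 0, 255, 0.1, -1.3, -0.4, 0, 255, 0.1, -1.3, -0.4, 0, 255, 0.1, -1.3, -0.4, 0, 255, 0.1, -1.3, -0.4, 0, 255, 0.1, -1.3, 0.6, 0, 255, 0.1, -1.3, 1.6, 0, 255, 0.1, -1.3, 1.6, 0],
  newtons=20,
)

```text
t: 12.6
ee_pos: [0.5207, -0.391, 0.0735]
tool_rot: [2.089, 2.344, 0.0]
wrist_force: [0.0, 0.2, -0.8]
grip_width: 0.0553
```

```bash
python3 - <<'E'
from h import *
from cell import manip
s=manip.sense();print(s["ee_pos"],s["wrist_force"],s["grip_width"],s["qpos"])
d=snap("scene","s10");szplot("s10","sz10",tcp=s["ee_pos"],s0=-.17)
E
```

```text
[ 0.5207401  -0.39096632  0.07350954] [ 0.02777702  0.22025252 -0.79322504] 0.05534156380498544 [ 0.79171614  0.68253605 -0.3680194   1.64624059  0.30235965  0.86732952
  0.41723391]
```

View pics/sz10.png

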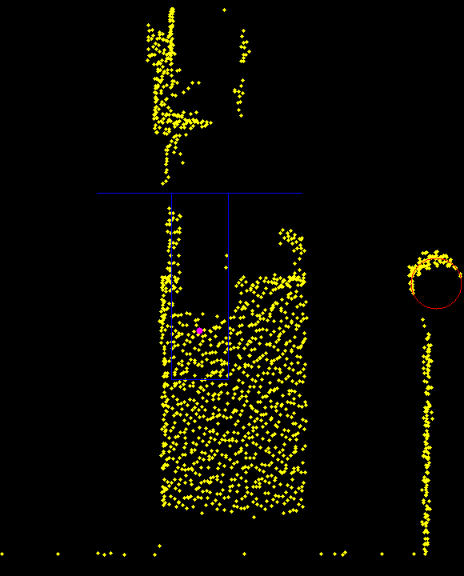

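Emit:
move_arm(
  deltas=[255, -0.4, 3.6, -0.1, 0, 255, -0.5, 4.4, -0.2, 0, 255, -0.6, 5.1, -0.5, 0, 255, -0.6, 5.3, -0.9, 0, 255, -0.6, 5.6, -1.2, 0, 255, -0.6, 5.85, -1.5, 0, 255, -0.7, 6.15, -1.8, 0, 255, -0.7, 6.15, -1.8, 0],
)

```text
t: 13.65
ee_pos: [0.5154, -0.3374, 0.0568]
tool_rot: [2.087, 2.331, -0.005]
wrist_force: [2.8, -20.7, 6.3]
grip_width: 0.055
```

```bash
python3 - <<'E'
from h import *
from cell import manip
s=manip.sense();print(s["ee_pos"],s["wrist_force"],s["grip_width"])
d=snap("scene","s11");szplot("s11","sz11",tcp=s["ee_pos"],s0=-.17)
E
```

```text
[ 0.51543343 -0.33737952  0.05679519] [  2.82102138 -20.74830581   6.33254495] 0.05500633314324644
```

View pics/sz11.png

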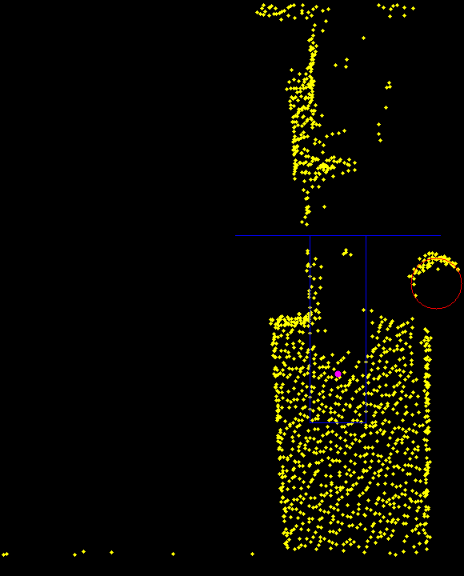

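Emit:
move_arm(
  deltas=[255, 0.2, -2, 0, 0, 255, 0.6, -5.5, 0, 0, 255, 0.6, -5.5, -0.5, 0, 255, 0.6, -5.5, -0.7, 0, 255, 0.6, -5.5, -0.8, 0, 255, 0.6, -5.5, -0.8, 0],
)

```text
t: 14.45
ee_pos: [0.5182, -0.3865, 0.0493]
tool_rot: [2.09, 2.342, -0.004]
wrist_force: [-11.5, -0.1, 31.2]
grip_width: 0.0553
```

Emit:
move_arm(
  deltas=[60, 0, 0, 0, 0, 40, 0, 0, 0, 0, 0, 0, 0, 0, 0, 0, 0, 0, 0.3, 0, 0, 0, 0.8, 0.3, 0, 0, 0, 0.8, 0.3, 0],
)

```text
t: 15.2
ee_pos: [0.5193, -0.3748, 0.0492]
tool_rot: [-2.088, -2.346, -0.001]
wrist_force: [-0.3, -0.1, 1.0]
grip_width: 0.0854
```

```bash
python3 - <<'E'
from h import *
from cell import manip
s=manip.sense();print(s["ee_pos"],s["wrist_force"],s["grip_width"])
d=snap("scene","s12");szplot("s12","sz12",tcp=s["ee_pos"],s0=-.17)
E
```

```text
[ 0.5193442  -0.37481774  0.04923603] [-0.25564169 -0.05209067  1.00156956] 0.08538011268624647
```

View pics/sz12.png

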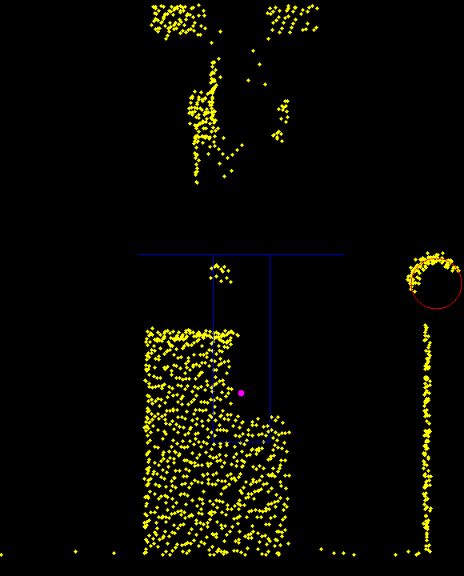

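Emit:
move_arm(
  deltas=[0, 0.2, -1.5, 0.6, 0, 0, 0.2, -1.5, 0.6, 0, 255, 0.2, -1.5, 0.6, 0, 255, 0.2, -1.5, 0.6, 0, 255, 0.2, -1.5, 0.6, 0, 255, 0.2, -1.5, 0.6, 0, 255, 0.2, -1.5, 0.6, 0, 255, 0.2, -1.5, 4, 0, 255, 0.2, -1.5, 9, 0, 255, 0.2, -1.5, 15, 0],
  newtons=20,
)

```text
t: 16.5
ee_pos: [0.5206, -0.3904, 0.1994]
tool_rot: [-2.088, -2.344, -0.0]
wrist_force: [1.2, -1.4, -1.9]
grip_width: 0.0551
```

```bash
python3 - <<'E'
from h import *
from cell import manip
s=manip.sense();print(s["ee_pos"],s["wrist_force"],s["grip_width"])
E
```

```text
[ 0.52058968 -0.39043576  0.19938176] [ 1.16560209 -1.44582716 -1.91565143] 0.05514235265497949
```

Emit:
move_arm(
  deltas=[255, 0, 2, 2.5, 0, 255, -3.5, 31, 2.5, 0, 255, -3.5, 31, 2.5, 0, 255, -3.5, 31, 2.5, 0, 255, -3.5, 31, 2.5, 0, 255, -3.5, 31, 2.5, 0, 255, -3.5, 31, 0, 0, 255, -3.5, 31, -3, 0, 255, -3.5, 31, -4.4, 0, 255, -3.5, 31, -4.4, 0],
)

```text
t: 17.75
ee_pos: [0.4856, -0.0809, 0.1545]
tool_rot: [-2.089, -2.344, 0.001]
wrist_force: [-0.1, -0.7, -1.1]
grip_width: 0.055
```

```bash
python3 - <<'E'
from h import *
from cell import manip
s=manip.sense();print(s["ee_pos"],s["wrist_force"],s["grip_width"],(s["ee_pos"][:2]-BC)@by,(s["ee_pos"][:2]-BC)@bx,s["qpos"])
d=snap("scene","s13");szplot("s13","sz13",tcp=s["ee_pos"],s0=.12);crop(d,150,120,220,170,3.5,"c13")
E
```

```text
[ 0.48560001 -0.08093717  0.15454486] [-0.05412316 -0.65090897 -1.05955147] 0.05500779942189611 0.22013825294610595 4.396212334461594e-05 [ 0.41910695  0.39112646 -0.47997885  1.96218159  0.23688036  0.84464533
 -0.0735243 ]
```

View pics/sz13.png

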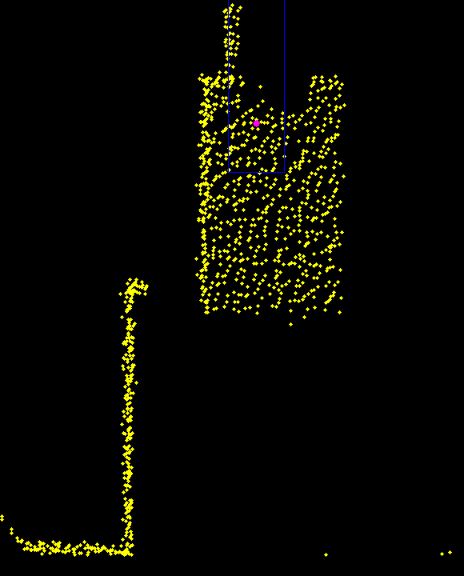

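View pics/c13.png

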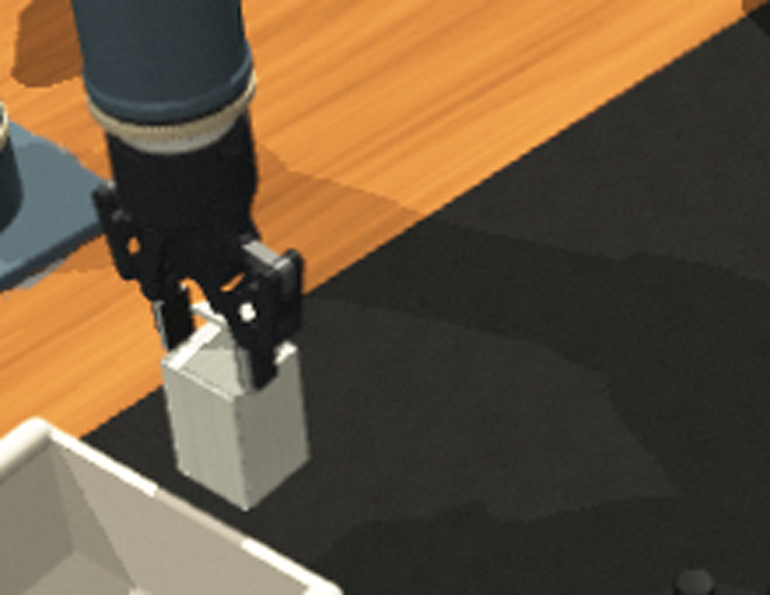

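Emit:
move_arm(
  deltas=[255, 0.3, -2.4, 0, 0, 255, 0.4, -3.3, 0.15, 0, 255, 0.5, -4.25, 0.25, 0, 255, 0.6, -5.1, 0.15, 0, 255, 0.7, -5.9, 0, 0, 255, 0.8, -6.7, -0.3, 0, 255, 0.8, -7.5, -0.65, 0, 255, 0.8, -7.5, -0.65, 0],
)

```text
t: 18.8
ee_pos: [0.4939, -0.1568, 0.1483]
tool_rot: [-2.091, -2.344, 0.001]
wrist_force: [0.0, 1.1, 0.8]
grip_width: 0.0548
```

```bash
python3 - <<'E'
from h import *
from cell import manip
s=manip.sense();print(s["ee_pos"],s["wrist_force"],s["grip_width"],(s["ee_pos"][:2]-BC)@by,(s["ee_pos"][:2]-BC)@bx)
d=snap("scene","s14");szplot("s14","sz14",tcp=s["ee_pos"],s0=.09)
E
```

```text
[ 0.49387516 -0.15682081  0.14825564] [0.02858172 1.12785495 0.76385829] 0.05478408279663718 0.1438024044423269 -0.0001932134529473421
```

View pics/sz14.png

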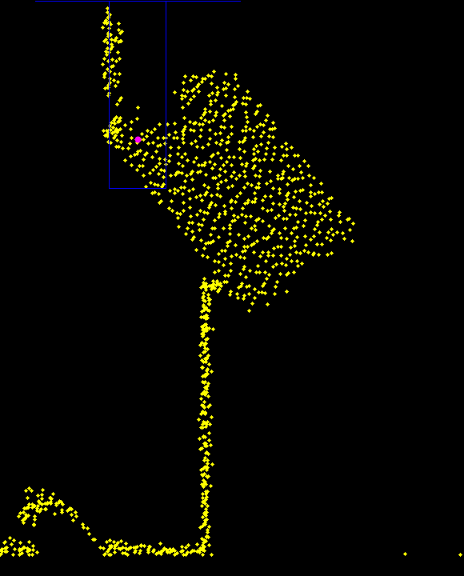

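Emit:
move_arm(
  deltas=[255, 0.1, -0.7, -0.5, 0, 255, 0.15, -1.35, -1.0, 0, 255, 0.2, -1.9, -1.7, 0, 255, 0.3, -2.4, -2.4, 0, 255, 0.3, -2.65, -2.9, 0, 255, 0.3, -2.8, -3.3, 0, 255, 0.3, -2.8, -3.3, 0],
)

```text
t: 19.73
ee_pos: [0.497, -0.184, 0.1154]
tool_rot: [-2.09, -2.345, 0.0]
wrist_force: [-0.0, -0.1, 1.2]
grip_width: 0.0538
```

```bash
python3 - <<'E'
from h import *
from cell import manip
s=manip.sense();print(s["ee_pos"],s["wrist_force"],s["grip_width"],(s["ee_pos"][:2]-BC)@by,(s["ee_pos"][:2]-BC)@bx)
d=snap("scene","s15");szplot("s15","sz15",tcp=s["ee_pos"],s0=.06);crop(d,100,150,220,170,3.5,"c15")
E
```

```text
[ 0.49700885 -0.18403576  0.11544459] [-0.04082003 -0.08430861  1.24999073] 0.05384505551385612 0.11640678961169366 -0.00011342196957292001
```

View pics/sz15.png

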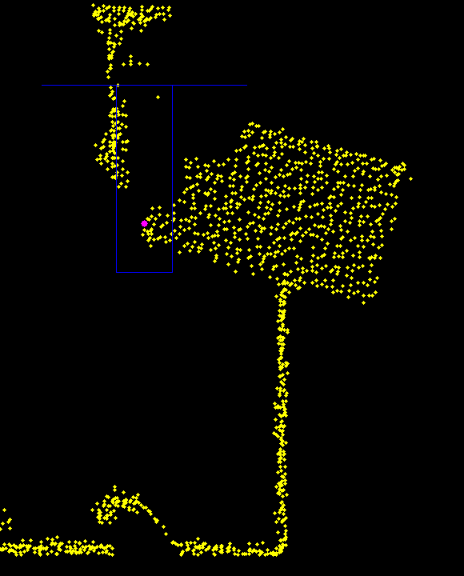

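View pics/c15.png

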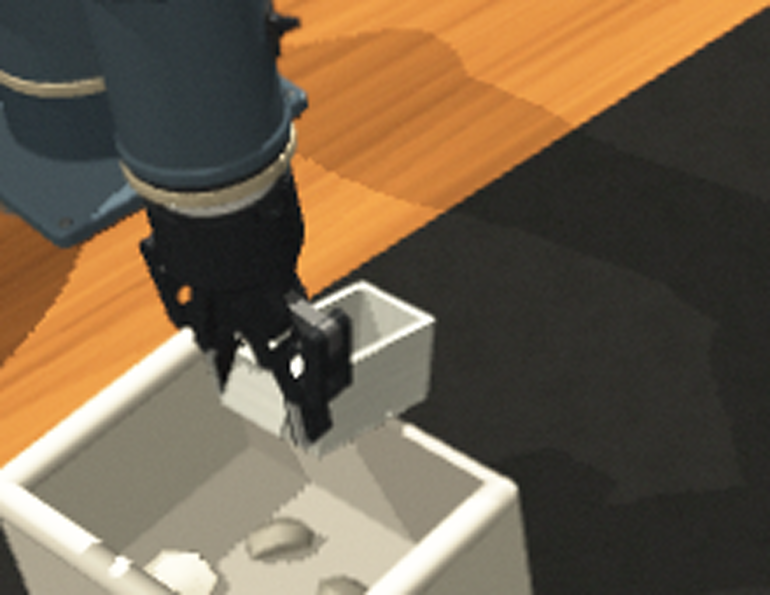

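Emit:
move_arm(
  deltas=[255, 0, 0, 0.1, 0],
  newtons=35,
)

```text
t: 19.9
ee_pos: [0.4969, -0.1834, 0.1167]
tool_rot: [-2.089, -2.346, -0.0]
wrist_force: [0.5, 1.1, -0.8]
grip_width: 0.0527
```

```bash
python3 - <<'E'
from h import *
from cell import manip
s=manip.sense();print(s["ee_pos"],s["wrist_force"],s["grip_width"])
d=snap("top","t16");crop(d,380,200,200,150,4,"c16")
for lo,hi in((.02,.034),(-.034,-.02)):
    szplot("t16","sz16",tcp=s["ee_pos"],s0=.06,ulo=-.034,uhi=.034)
E
```

```text
[ 0.49691465 -0.18342453  0.11668737] [ 0.47758263  1.09352815 -0.75845597] 0.05267718639056151
```

View pics/sz16.png

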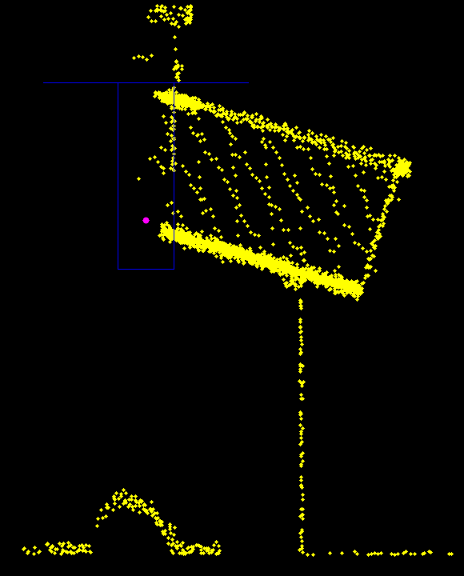

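View pics/c16.png

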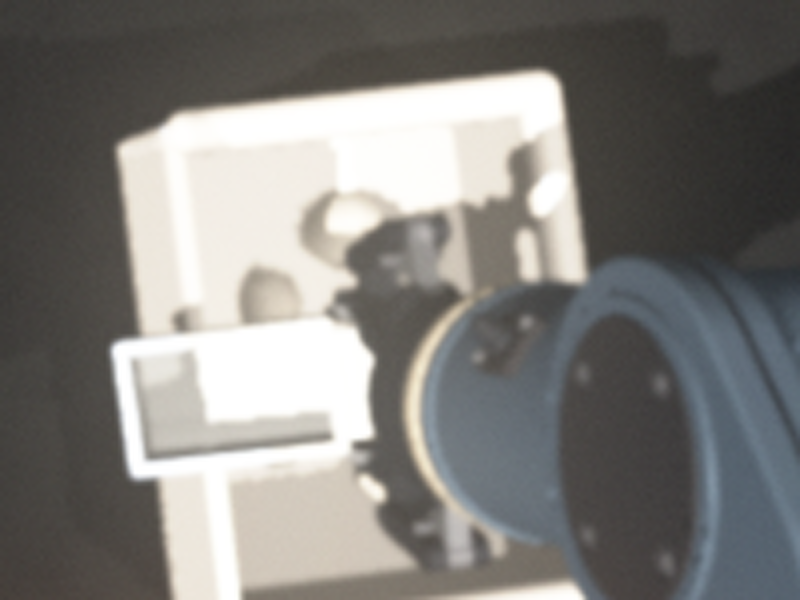

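Emit:
move_arm(
  deltas=[255, 0, 0, 0.5, 0, 255, 0, 0, 1.2, 0, 255, 0, 0, 2, 0, 255, 0, 0, 2, 0],
  newtons=35,
)

```text
t: 20.45
ee_pos: [0.4975, -0.1844, 0.1376]
tool_rot: [2.09, 2.344, 0.001]
wrist_force: [0.2, -0.2, -3.0]
grip_width: 0.0525
```

```bash
python3 - <<'E'
from h import *
from cell import manip
s=manip.sense();print(s["ee_pos"],s["wrist_force"],s["grip_width"])
d=snap("scene","s17")
szplot("s17","sz17",tcp=s["ee_pos"],s0=.06)
E
```

```text
[ 0.49754589 -0.18441912  0.13756058] [ 0.23163622 -0.23334555 -2.95071565] 0.052474758495741215
```

View pics/sz17.png

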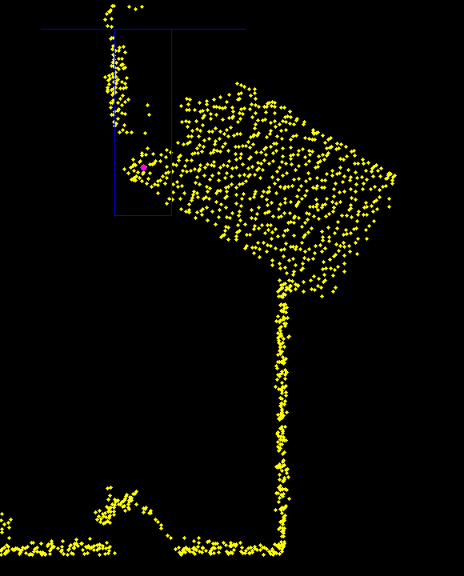

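Emit:
move_arm(
  deltas=[255, 0, -0.2, -0.9, 0, 255, 0, -0.2, -1.8, 0, 255, 0, -0.2, -1.8, 0, 255, 0.8, -0.05, -1.8, 10, 255, 1.5, 0.3, -1.8, 20, 255, 2.2, 0.8, -1.8, 30, 255, 2.75, 1.5, -1.8, 40, 255, 2.75, 1.5, -1.8, 40],
)

```text
t: 21.5
ee_pos: [0.5247, -0.1685, 0.1185]
tool_rot: [-1.162, -2.918, -0.001]
wrist_force: [1.3, -0.7, 0.8]
grip_width: 0.052
```

```bash
python3 - <<'E'
from h import *
from cell import manip
s=manip.sense();print(s["ee_pos"],s["wrist_force"],s["grip_width"],(s["ee_pos"][:2]-BC)@by,(s["ee_pos"][:2]-BC)@bx)
d=snap("scene","s18");crop(d,100,150,220,170,3.5,"c18")
d=snap("top","t18");crop(d,380,180,200,150,4,"c19")
E
```

```text
[ 0.52470145 -0.1685049   0.11848119] [ 1.31420701 -0.72345293  0.75707657] 0.052049895343571045 0.12875362509887994 0.02913917067727364
```

View pics/c18.png

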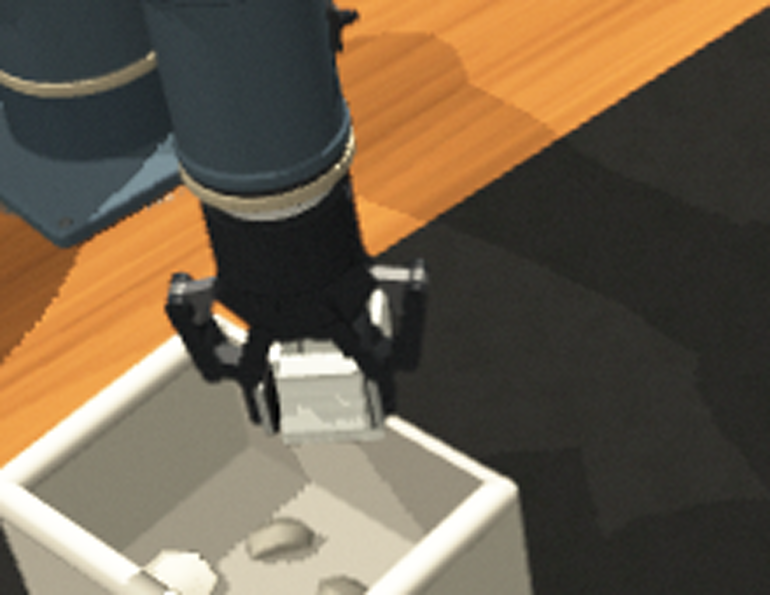

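View pics/c19.png

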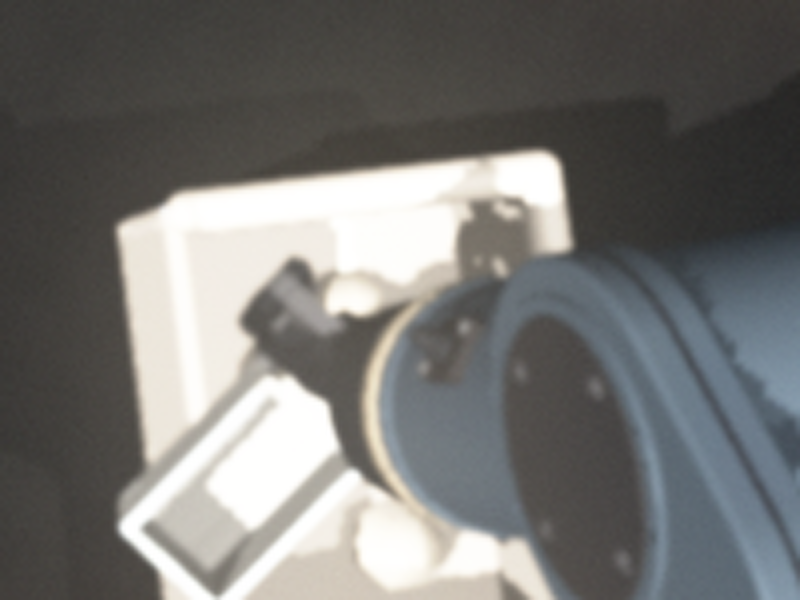

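Emit:
move_arm(
  deltas=[255, 0.5, 0.8, 0, 10, 255, 0.8, 1.7, 0, 20, 255, 1.0, 2.65, 0, 30, 255, 1.1, 3.65, 0, 40, 255, 1.1, 4.65, 0, 50, 255, 1.1, 4.65, 0, 50, 255, 1.1, 4.65, -0.5, 50, 255, 1.1, 4.65, -1.0, 50, 255, 1.1, 4.65, -1.0, 50],
)

```text
t: 22.72
ee_pos: [0.5345, -0.123, 0.1078]
tool_rot: [0.178, -3.134, 0.0]
wrist_force: [-0.3, 0.3, -2.0]
grip_width: 0.0493
```

```bash
cat >> h.py <<'E'
def uzplot(n,out,tcp,slo,shi,u0=-.08):
    d=load(n);px,P=cloud(d);s_=(P[:,:2]-BC)@by;u=(P[:,:2]-BC)@bx
    m=(s_>slo)&(s_<shi)&(u>u0)&(u<u0+.18)&(P[:,2]>.005)&(P[:,2]<.22)
    f=2560;im=np.zeros((576,464,3),np.uint8)
    for a,z in zip(u[m],P[m,2]): cv2.circle(im,(int((a-u0)*f),int(568-z*f)),2,(0,255,255),-1)
    a=(np.array(tcp[:2])-BC)@bx
    cv2.rectangle(im,(int((a-.011-u0)*f),int(568-(tcp[2]+.073)*f)),(int((a+.011-u0)*f),int(568-tcp[2]*f)),(255,0,0),1)
    cv2.circle(im,(int((a-u0)*f),int(568-(tcp[2]+.019)*f)),4,(255,0,255),-1)
    cv2.imwrite(f"pics/{out}.png",im)
E
python3 - <<'E'
from h import *
from cell import manip
s=manip.sense();print(s["ee_pos"],s["tool_rot"],s["wrist_force"],s["grip_width"],(s["ee_pos"][:2]-BC)@by,(s["ee_pos"][:2]-BC)@bx)
d=snap("scene","s20");crop(d,100,150,220,170,3.5,"c20")
d=snap("top","t20");crop(d,380,180,200,150,4,"c21")
uzplot("t20","uz20",s["ee_pos"],.14,.21)
E
```

```text
[ 0.53453375 -0.12301441  0.10780973] [ 1.77677631e-01 -3.13437885e+00  2.35302900e-04] [-0.32710163  0.32658215 -2.00831144] 0.04929805790556293 0.17286577724830965 0.043982709157999546
```

View pics/c20.png

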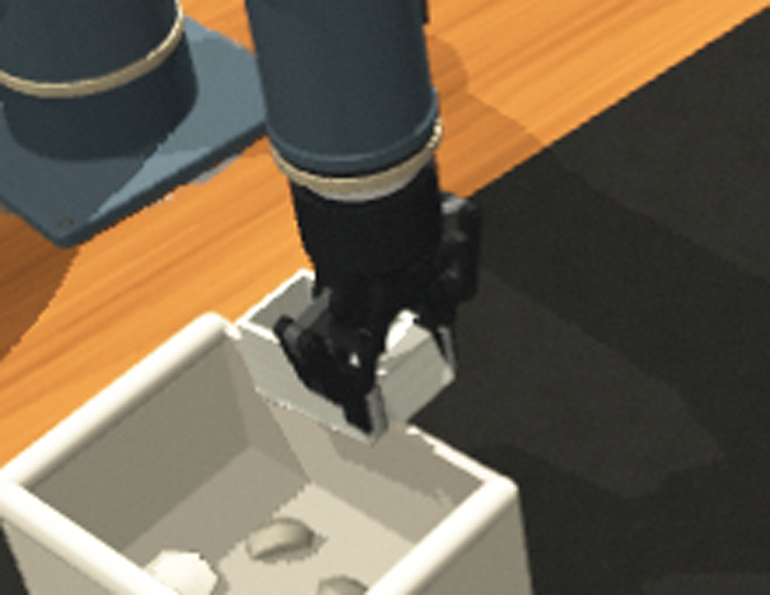

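View pics/c21.png

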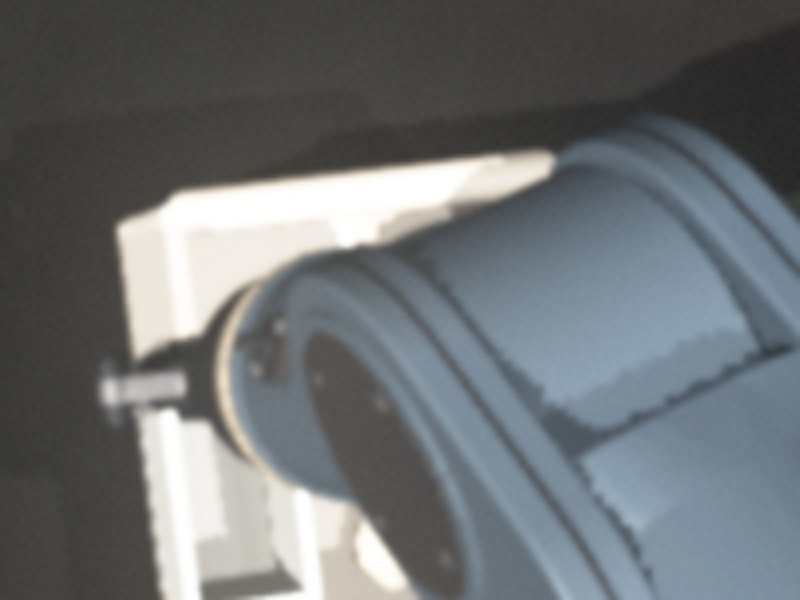

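View pics/uz20.png

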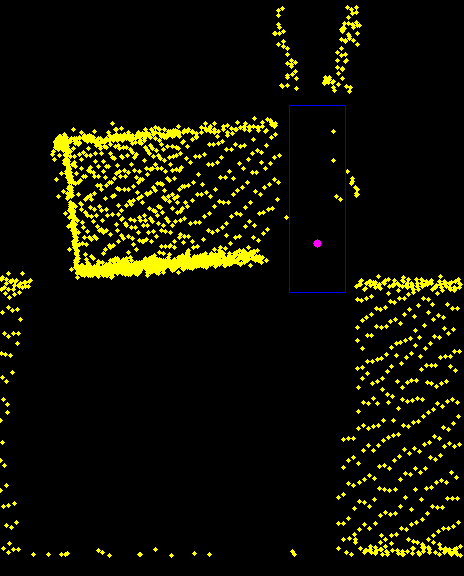

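Emit:
move_arm(
  deltas=[255, 0, 0.05, -0.4, 0, 255, 0, 0.05, -0.8, 0, 255, 0, 0.05, -0.9, 0, 255, 0, 0.05, -0.9, 0],
  newtons=20,
)

```text
t: 23.32
ee_pos: [0.5355, -0.122, 0.0996]
tool_rot: [0.18, -3.136, -0.0]
wrist_force: [1.8, -1.7, 1.3]
grip_width: 0.049
```

```bash
python3 - <<'E'
from h import *
from cell import manip
s=manip.sense();print(s["ee_pos"],s["tool_rot"],s["wrist_force"],s["grip_width"],(s["ee_pos"][:2]-BC)@by,(s["ee_pos"][:2]-BC)@bx)
d=snap("scene","s21");crop(d,100,150,220,170,3.5,"c22")
d=snap("top","t21")
uzplot("t21","uz21",s["ee_pos"],.14,.21)
px,P=cloud(d);a=(P[:,:2]-BC)@by;u=(P[:,:2]-BC)@bx
m=(P[:,2]>.145)&(P[:,2]<.175)&(u<.02)&(u>-.07)&(a>.13)&(a<.215);print("tray lateral",a[m].min(),a[m].max(),np.percentile(a[m],[1,99]))
m=(P[:,2]>.107)&(P[:,2]<.114)&(u>.06)&(u<.095)&(a>.15)&(a<.19);print("rim",np.percentile(a[m],[2,50,98]))
E
```

```text
[ 0.5354778  -0.12200643  0.09960544] [ 1.80461827e-01 -3.13618481e+00 -1.64995067e-04] [ 1.77046617 -1.70538131  1.25730088] 0.04904015754567729 0.17376224481998997 0.04503328826206192
tray lateral 0.14662068028007116 0.20496097209050185 [0.14723118 0.20431139]
rim [0.17094609 0.17482258 0.17814066]
```

View pics/c22.png

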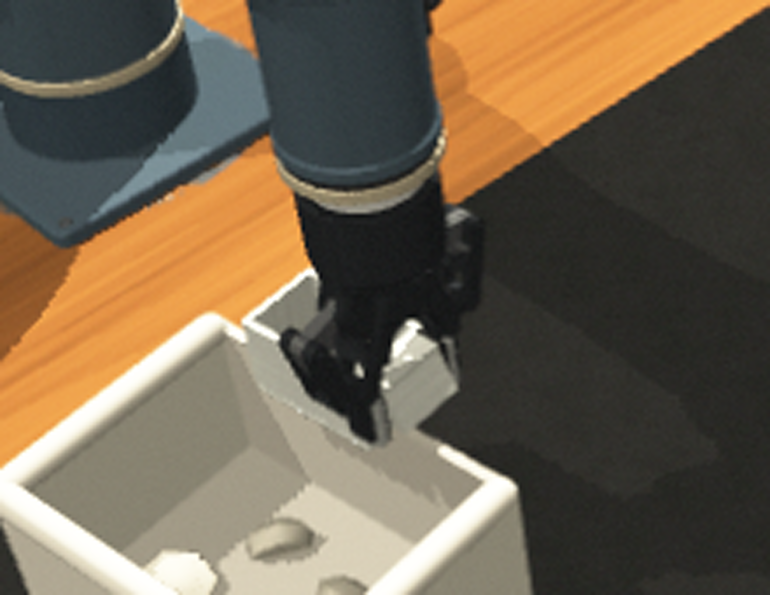

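View pics/uz21.png

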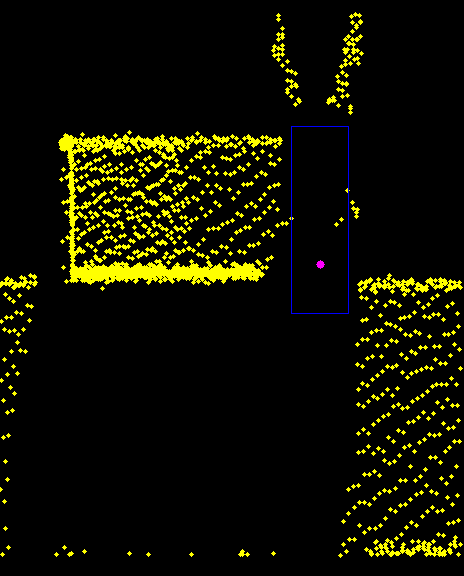

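Emit:
move_arm(
  deltas=[85, 0, 0, 0, 0, 85, 0, 0, 0, 0],
)

```text
t: 23.68
ee_pos: [0.535, -0.1219, 0.0994]
tool_rot: [0.181, -3.135, -0.0]
wrist_force: [0.4, 0.3, 0.6]
grip_width: 0.057
```

```bash
python3 - <<'E'
from h import *
from cell import manip
s=manip.sense();print(s["ee_pos"],s["wrist_force"],s["grip_width"])
d=snap("top","t22")
uzplot("t22","uz22",s["ee_pos"],.14,.21)
px,P=cloud(d);a=(P[:,:2]-BC)@by;u=(P[:,:2]-BC)@bx
for lo,hi in((.140,.152),(.198,.21)):
    m=(P[:,2]>.14)&(P[:,2]<.185)&(u<.02)&(u>-.07)&(a>lo)&(a<hi);print("edge z",np.median(P[m,2]),m.sum(),np.percentile(a[m],[5,95]))
E
```

```text
[ 0.53496429 -0.12191623  0.09941933] [0.40486839 0.29268448 0.57458937] 0.056972229712206654
edge z 0.16546917817036516 84 [0.14837682 0.15190738]
edge z 0.16344171194106652 229 [0.20086526 0.20531506]
```

View pics/uz22.png

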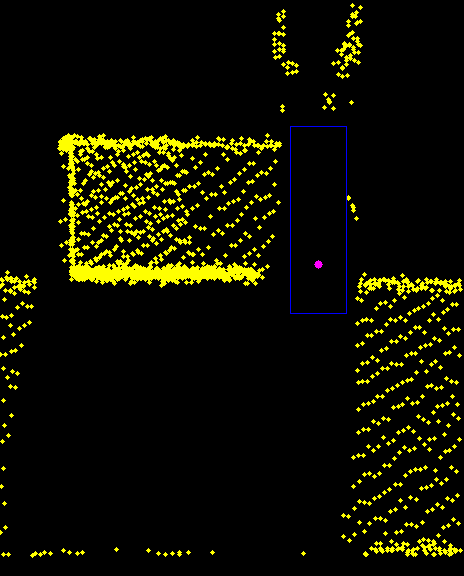

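Emit:
move_arm(
  deltas=[74, 0, 0.1, 0, 0, 74, 0, 0.1, 0.6, 0, 74, 0, 0.1, 1.3, 0, 74, 0, 0.1, 1.8, 0, 74, -1.0, 0, 1.8, 0, 74, -2.0, -0.1, 1.8, 0, 74, -3.0, -0.25, 1.8, 0, 74, -4.1, -0.35, 1.8, 0, 74, -4.1, -0.35, 1.8, 0],
)

```text
t: 24.85
ee_pos: [0.4929, -0.1263, 0.1174]
tool_rot: [0.18, -3.134, 0.001]
wrist_force: [-1.2, 0.7, -1.0]
grip_width: 0.0603
```

```bash
python3 - <<'E'
from h import *
from cell import manip
s=manip.sense();print(s["ee_pos"],s["wrist_force"],s["grip_width"],(s["ee_pos"][:2]-BC)@by,(s["ee_pos"][:2]-BC)@bx)
d=snap("scene","s23");crop(d,100,150,220,170,3.5,"c23")
uzplot("s23","uz23",s["ee_pos"],.12,.21)
E
```

```text
[ 0.49285216 -0.12629605  0.11740174] [-1.17973012  0.6562274  -1.00238313] 0.06025910983696936 0.17425198181789586 0.002193642262265372
```

View pics/c23.png

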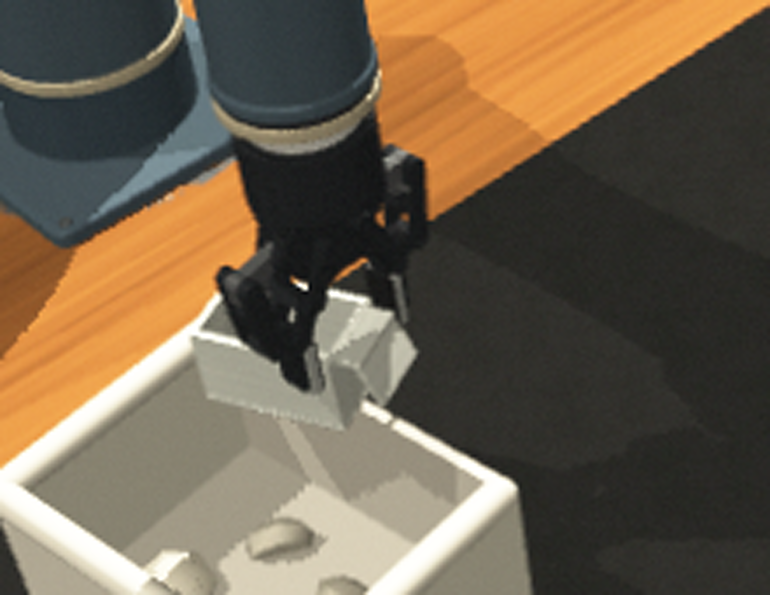

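View pics/uz23.png

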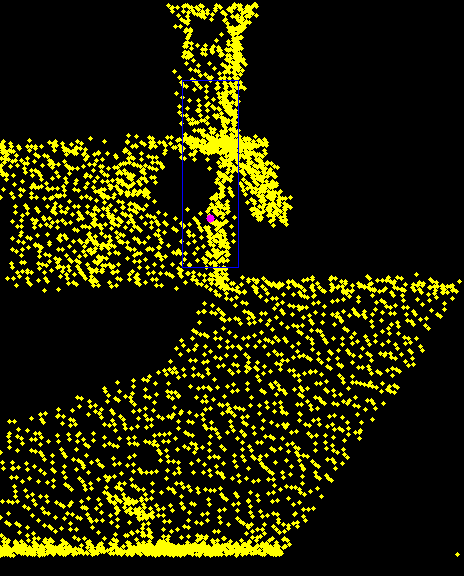

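Emit:
move_arm(
  deltas=[255, 0, 0, 0, 0, 255, 0, 0, 0, 0, 255, 0, 0, 0, 0, 60, 0, 0, 0, 0, 60, 0, 0, 0, 0],
  newtons=20,
)

```text
t: 25.52
ee_pos: [0.4947, -0.1254, 0.1175]
tool_rot: [0.181, -3.136, -0.0]
wrist_force: [0.5, 0.1, 0.6]
grip_width: 0.0651
```

```bash
python3 - <<'E'
from h import *
from cell import manip
s=manip.sense();print(s["ee_pos"],s["wrist_force"],s["grip_width"],(s["ee_pos"][:2]-BC)@by,(s["ee_pos"][:2]-BC)@bx)
d=snap("scene","s24");crop(d,100,150,220,170,3.5,"c24")
d=snap("top","t24");crop(d,380,180,200,150,4,"c25")
px,P=cloud(d);a=(P[:,:2]-BC)@by;u=(P[:,:2]-BC)@bx
m=(P[:,2]>.155)&(P[:,2]<.175)&(u<-.03)&(u>-.09)&(a>.13)&(a<.22)
h,e=np.histogram(a[m],np.arange(.14,.212,.003));print(h,np.round(e,3))
for lo,hi in((.140,.152),(.198,.21)):
    k=m&(a>lo)&(a<hi);print(np.median(P[k,2]),k.sum(),np.percentile(a[k],[5,95]))
E
```

```text
[ 0.49469851 -0.12544732  0.11754688] [0.50245651 0.13954779 0.58317492] 0.06510590335713512 0.17488957847626638 0.004123176554465873
[ 4  7  3  7  7  5  9  5  7  7  4 17 24 21 27 22 22 14  2  0  0  0  0] [0.14  0.143 0.146 0.149 0.152 0.155 0.158 0.161 0.164 0.167 0.17  0.173
 0.176 0.179 0.182 0.185 0.188 0.191 0.194 0.197 0.2   0.203 0.206 0.209]
0.16384355386528957 21 [0.14163291 0.15079181]
  return _methods._mean(a, axis=axis, dtype=dtype,
  ret = ret.dtype.type(ret / rcount)
Traceback (most recent call last):
IndexError: index -1 is out of bounds for axis 0 with size 0
```

View pics/c24.png

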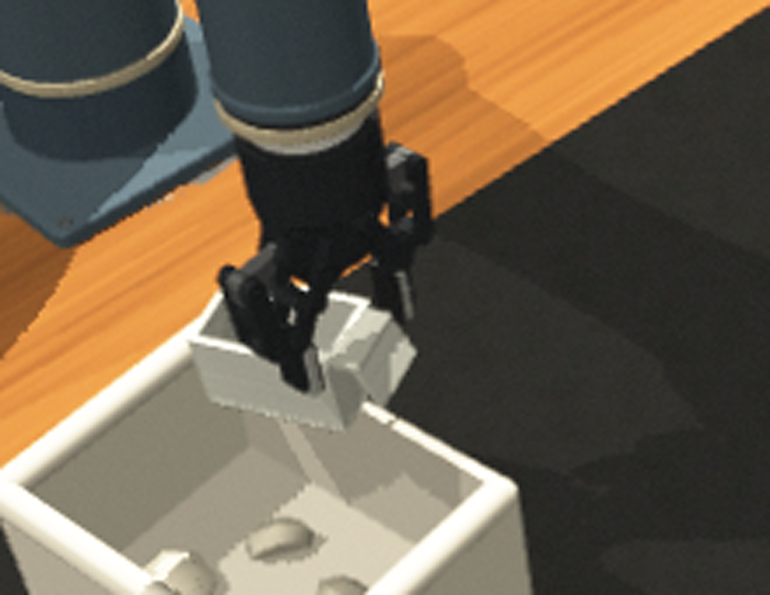

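View pics/c25.png

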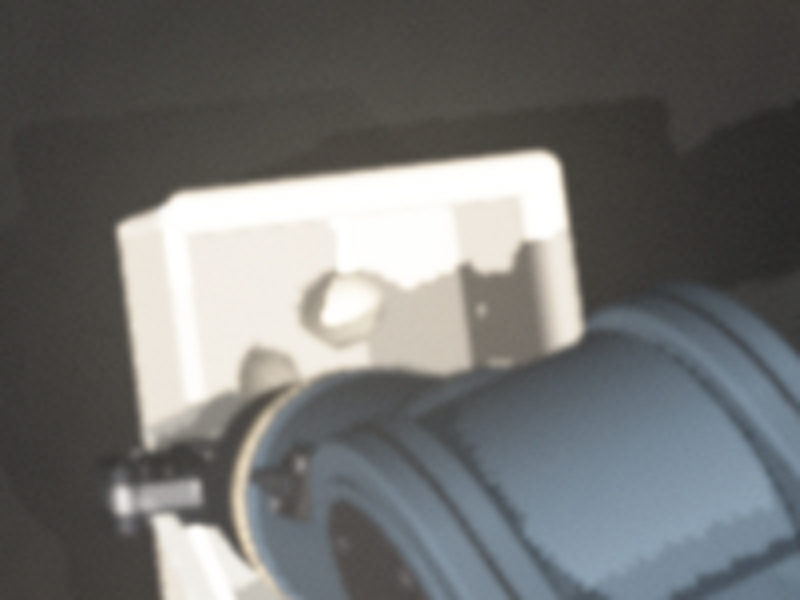

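```bash
python3 - <<'E'
from h import *
d=load("s24");px,P=cloud(d);a=(P[:,:2]-BC)@by;u=(P[:,:2]-BC)@bx
tx=.4947;  im=np.zeros((500,640,3),np.uint8)
for zlo,zhi,c in((.118,.15,(255,120,0)),(.158,.172,(0,255,255)),(.105,.113,(0,0,255))):
    m=(P[:,2]>zlo)&(P[:,2]<zhi)&(u>-.12)&(u<.08)&(a>.11)&(a<.24)
    for x,y in zip(u[m],a[m]): cv2.circle(im,(int((x+.12)*3000),int(450-(y-.11)*3000)),1,c,-1)
d=load("t24");px,P=cloud(d);a=(P[:,:2]-BC)@by;u=(P[:,:2]-BC)@bx
m=(P[:,2]>.155)&(P[:,2]<.172)&(u>-.12)&(u<.08)&(a>.11)&(a<.24)
for x,y in zip(u[m],a[m]): cv2.circle(im,(int((x+.12)*3000),int(450-(y-.11)*3000)),1,(0,255,0),-1)
cv2.circle(im,(int(.1241*3000),int(450-.0649*3000)),5,(255,0,255),-1)
cv2.imwrite("pics/us24.png",im)
E
```

```text
(no output)
```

View pics/us24.png

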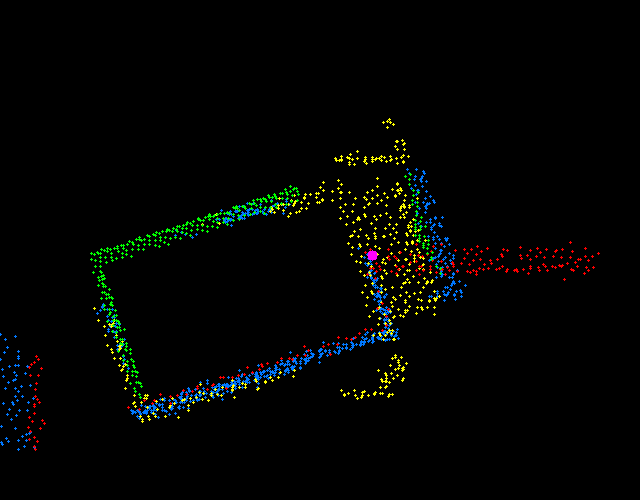

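```bash
python3 - <<'E'
from h import *
for n in("s24","t24"):
    d=load(n);px,P=cloud(d);a=(P[:,:2]-BC)@by;u=(P[:,:2]-BC)@bx
    for nm,(cu,cs) in {"plain-out":(92,256),"plain-in":(140,410),"hook-in":(385,338),"out-mid":(250,205),"in-mid":(260,370)}.items():
        U=cu/3000-.12;S=.11+(450-cs)/3000
        k=(abs(u-U)<.006)&(abs(a-S)<.006)&(P[:,2]>.13)&(P[:,2]<.19)
        if k.sum():print(n,nm,k.sum(),np.round(np.percentile(P[k,2],[50,90,98]),4))
    k=(abs(u+.03)<.03)&(abs(a-.161)<.03)&(P[:,2]>.1)&(P[:,2]<.13)
    if k.sum()>5: 
        A=np.c_[u[k],a[k],np.ones(k.sum())];print("floor fit",k.sum(),np.linalg.lstsq(A,P[k,2],rcond=None)[0])
from cell import manip
print(manip.sense()["t"],manip.sense()["grip_width"],manip.sense()["wrist_force"])
E
```

```text
s24 plain-in 46 [0.1532 0.1626 0.1648]
s24 hook-in 56 [0.149  0.1642 0.1679]
s24 out-mid 32 [0.1406 0.1505 0.156 ]
s24 in-mid 57 [0.1461 0.1594 0.1613]
floor fit 172 [-0.0108074   0.02008558  0.115992  ]
t24 plain-out 36 [0.1561 0.1665 0.1677]
t24 plain-in 2 [0.1637 0.1647 0.165 ]
t24 out-mid 56 [0.1578 0.1687 0.1701]
floor fit 144 [-0.08859558  0.24678501  0.06937604]
25.625 0.06548405381684153 [-0.22153421  0.16516984  0.54176499]
```

Emit:
move_arm(
  deltas=[255, -1.2, -0.5, 0, 10.5, 255, -1.2, -0.5, 0, 16, 255, -1.2, -0.5, 0, 16, 255, -1.2, -0.5, 0, 16],
  newtons=50,
)

```text
t: 26.12
ee_pos: [0.4833, -0.13, 0.1184]
tool_rot: [-0.616, 3.079, -0.0]
wrist_force: [-0.9, 0.1, 10.3]
grip_width: 0.0559
```

```bash
cat >> h.py <<'E'
def usplot(out,ns,tcp):
    im=np.zeros((500,640,3),np.uint8)
    for n in ns:
        d=load(n);px,P=cloud(d);a=(P[:,:2]-BC)@by;u=(P[:,:2]-BC)@bx
        for zlo,zhi,c in((.118,.15,(255,120,0)),(.158,.18,(0,255,255) if n[0]=="s" else (0,255,0)),(.105,.113,(0,0,255))):
            m=(P[:,2]>zlo)&(P[:,2]<zhi)&(u>-.12)&(u<.08)&(a>.11)&(a<.26)
            for x,y in zip(u[m],a[m]): cv2.circle(im,(int((x+.12)*3000),int(450-(y-.11)*3000)),1,c,-1)
    q=np.array(tcp[:2])-BC
    cv2.circle(im,(int((q@bx+.12)*3000),int(450-(q@by-.11)*3000)),5,(255,0,255),-1)
    cv2.imwrite(f"pics/{out}.png",im)
E
python3 - <<'E'
from h import *
from cell import manip
s=manip.sense();print(s["ee_pos"],s["wrist_force"],s["grip_width"],s["tool_rot"],(s["ee_pos"][:2]-BC)@by,(s["ee_pos"][:2]-BC)@bx)
d=snap("scene","s26");crop(d,100,150,220,170,3.5,"c26")
d=snap("top","t26")
usplot("us26",["s26","t26"],s["ee_pos"])
E
```

```text
[ 0.48329154 -0.13003699  0.11844989] [-0.90013119  0.1128182  10.29841075] 0.05589695214685667 [-6.15637670e-01  3.07916537e+00 -9.27342657e-05] 0.1716002402853703 -0.007724819510033574
```

View pics/us26.png

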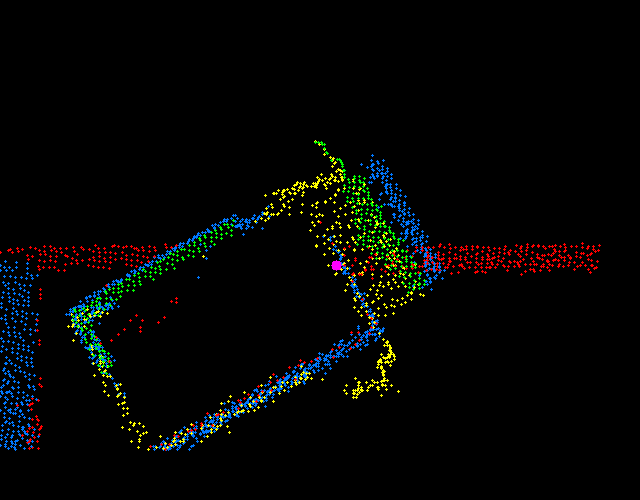

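View pics/c26.png

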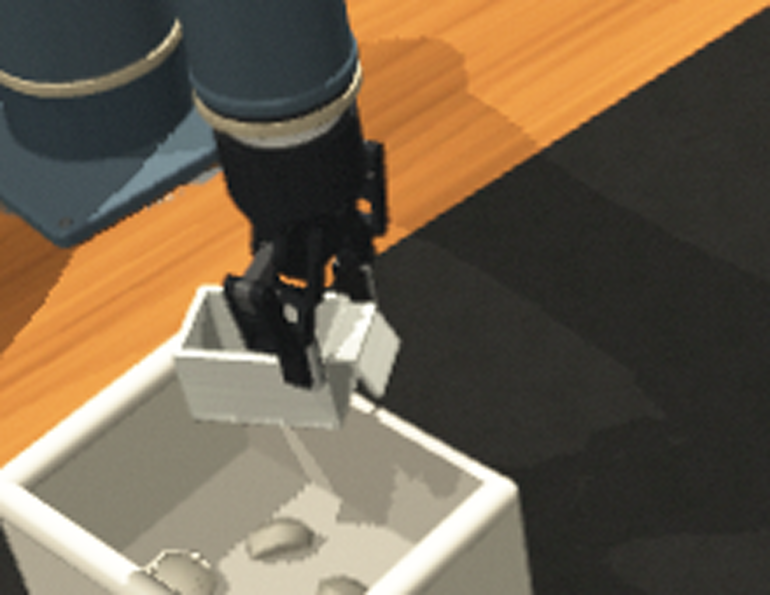

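Emit:
move_arm(
  deltas=[255, 0, 0, 0.5, 0, 255, 0, 0, 1.5, 0, 255, 0, 0, 3, 0, 255, 0, 0, 3, 0],
)

```text
t: 26.72
ee_pos: [0.4834, -0.1306, 0.1491]
tool_rot: [-0.614, 3.079, -0.002]
wrist_force: [-0.7, 0.2, -1.7]
grip_width: 0.056
```

```bash
python3 - <<'E'
from h import *
from cell import manip
s=manip.sense();print(s["ee_pos"],s["wrist_force"],s["grip_width"])
d=snap("scene","s27");crop(d,100,130,220,170,3.5,"c27")
E
```

```text
[ 0.48344255 -0.13058417  0.14908283] [-0.65428309  0.18312903 -1.71066985] 0.05597613172412472
```

View pics/c27.png

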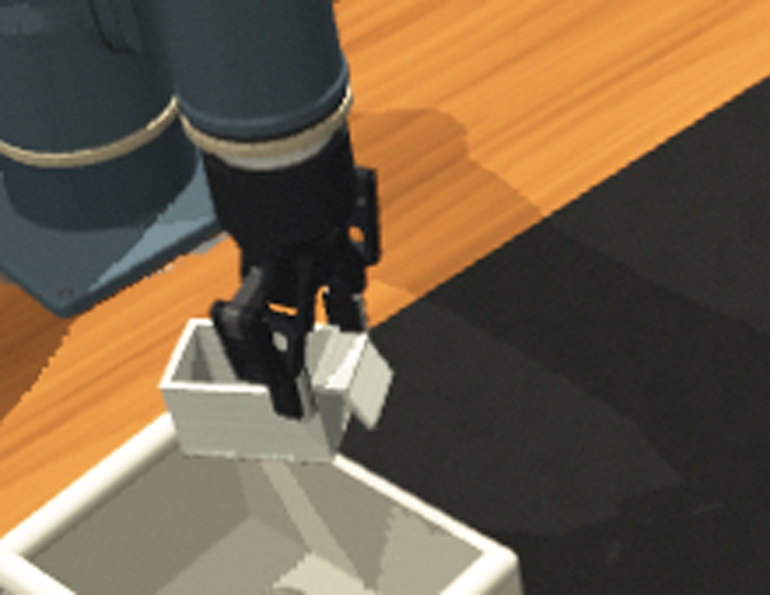

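Emit:
move_arm(
  deltas=[255, 0, 2, 1, -10, 255, 1, 6, 1, -20, 255, 2, 11, 1, -30, 255, 3.7, 16, 1, -40, 255, 3.7, 19, 0, -50, 255, 3.7, 19, 0, -60, 255, 3.7, 19, -2, -70, 255, 3.7, 19, -4, -80, 255, 3.7, 19, -6, -90, 255, 3.7, 19, -8, -100],
)

```text
t: 28.02
ee_pos: [0.5193, 0.0593, 0.0668]
tool_rot: [-1.971, -2.446, 0.001]
wrist_force: [-0.2, 0.6, -1.6]
grip_width: 0.0561
```

```bash
python3 - <<'E'
from h import *
from cell import manip
s=manip.sense();print(s["ee_pos"],s["wrist_force"],s["grip_width"],s["tool_rot"],s["qpos"])
d=snap("scene","s28");crop(d,180,90,220,170,3.5,"c28")
px,P=cloud(d);q=P[:,:2]-s["ee_pos"][:2]
m=(np.hypot(*q.T)<.1)&(P[:,2]>.02)&(P[:,2]<.15)
print(np.percentile(P[m,2],[.5,2,50,98]))
E
```

```text
[0.51927505 0.0592986  0.06675249] [-0.24728782  0.64284672 -1.61413253] 0.05608070839866249 [-1.97134471e+00 -2.44576571e+00  8.16222861e-04] [ 0.09236051  0.54921128 -0.43558313  1.98864564  0.35855885  0.67882733
 -0.35546079]
[0.05827158 0.06017736 0.10635903 0.14779577]
```

View pics/c28.png

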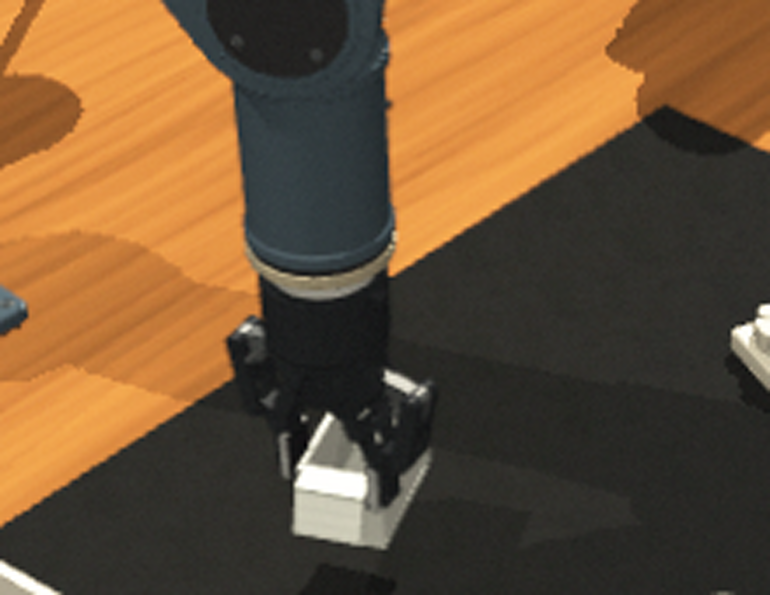

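Emit:
move_arm(
  deltas=[255, 0, 0, -2.5, 0, 255, 0, 0, -4.5, 0, 255, 0, 0, -5.4, 0, 255, 0, 0, -5.8, 0, 255, 0, 0, -5.9, 0, 40, 0, 0, -5.9, 0, 0, 0, 0, -5.9, 0, 0, 0, 0, -5.9, 0, 0, 0, 0, 2, 0, 0, 0, 0, 8, 0],
)

```text
t: 29.32
ee_pos: [0.519, 0.0595, 0.1348]
tool_rot: [-1.963, -2.451, 0.001]
wrist_force: [1.9, -0.6, -0.0]
grip_width: 0.0857
```

Emit:
move_arm(
  deltas=[0, 0, 0, 8, 0, 0, 0, 14, 8, 0, 0, 0, 14, 8, 0, 0, 0, 14, 8, 0],
)

```text
t: 29.82
ee_pos: [0.5188, 0.2045, 0.2147]
tool_rot: [-1.957, -2.456, -0.005]
wrist_force: [-0.7, -0.6, 0.2]
grip_width: 0.0857
```

```bash
python3 - <<'E'
from h import *
from cell import manip
s=manip.sense();print(s["ee_pos"],s["wrist_force"],s["grip_width"],s["tool_rot"])
d=snap("scene","s29");crop(d,180,90,220,170,3.5,"c29")
t=snap("top","t29");crop(t,240,200,200,150,4,"c30")
for n,D in(("s",d),("t",t)):
    px,P=cloud(D);m=(P[:,0]>.42)&(P[:,0]<.62)&(P[:,1]>-.03)&(P[:,1]<.15)&(P[:,2]>.048)&(P[:,2]<.063)
    r=cv2.minAreaRect(np.float32(P[m,:2]*1000));print(n,m.sum(),np.median(P[m,2]),r,cv2.boxPoints(r).round(0).tolist())
E
```

```text
[0.51879138 0.20445202 0.21469283] [-0.74629947 -0.63456813  0.24164783] 0.0856907436957607 [-1.95691808 -2.45645824 -0.00469122]
s 426 0.054060856465418014 ((506.51678466796875, 86.67710876464844), (58.555633544921875, 111.90857696533203), 24.710689544677734) [[457.0, 125.0], [503.0, 24.0], [557.0, 48.0], [510.0, 150.0]]
t 531 0.05593066732560214 ((507.9434509277344, 89.46409606933594), (56.30659484863281, 108.9637680053711), 25.483604431152344) [[459.0, 127.0], [506.0, 28.0], [557.0, 52.0], [510.0, 151.0]]
```

View pics/c29.png

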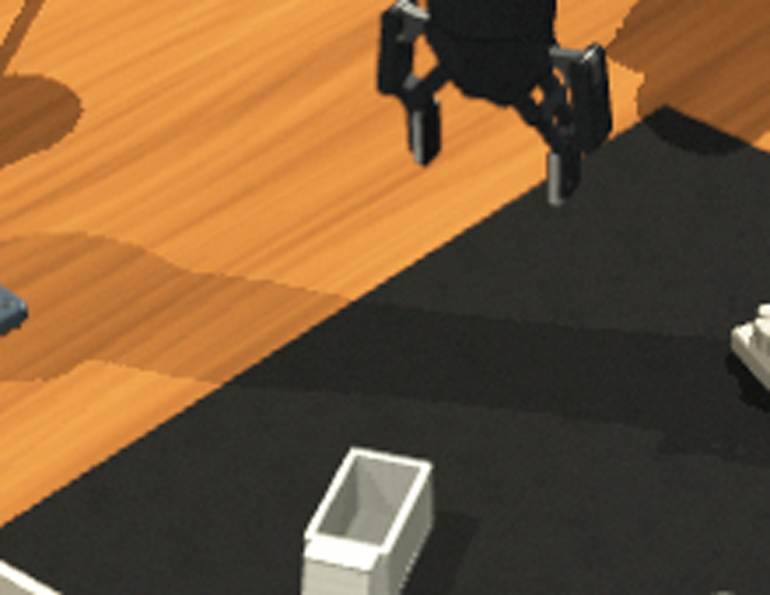

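View pics/c30.png

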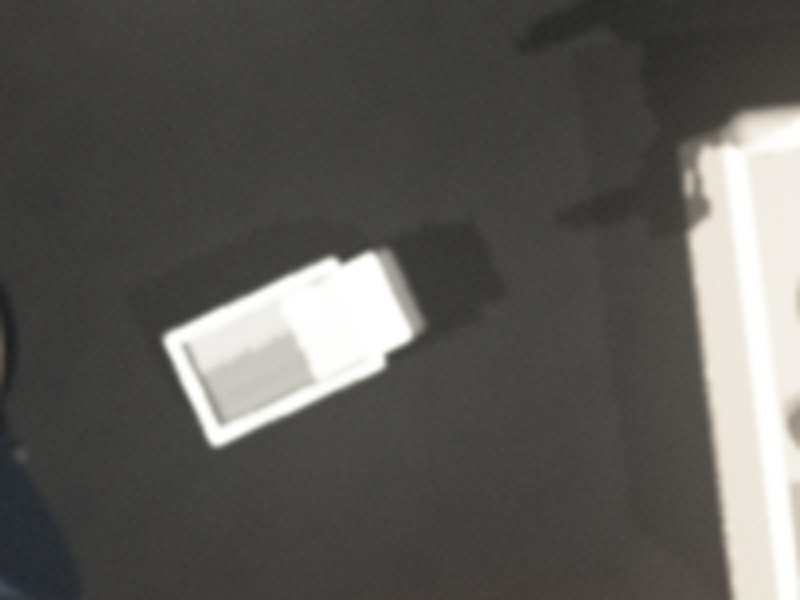

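Emit:
move_arm(
  deltas=[0, -1.1, -11.8, 0, 10, 0, -1.1, -11.8, -6, 12.2, 0, -1.1, -11.8, -11, 12.2, 0, -1.1, -11.8, -11, 12.2, 0, -1.1, -11.8, -11, 12.2],
)

```text
t: 30.55
ee_pos: [0.5093, 0.0818, 0.1049]
tool_rot: [1.693, 2.646, 0.001]
wrist_force: [0.9, 0.4, 0.5]
grip_width: 0.0853
```

Emit:
move_arm(
  deltas=[0, -0.1, 0.4, -4, 0, 0, -0.1, 0.4, -8, 0, 0, -0.1, 0.4, -9.5, 0, 0, -0.1, 0.4, -9.5, 0, 255, -0.1, 0.4, -9.5, 0, 255, -0.1, 0.4, -9.5, 0, 255, -0.1, 0.4, -9.5, 0, 255, -0.1, 0.4, -9.5, 0, 255, -0.1, 0.4, -9.5, 0, 255, -0.1, 0.4, -9.0, 0],
  newtons=60,
)

```text
t: 31.8
ee_pos: [0.5079, 0.0854, 0.0146]
tool_rot: [1.693, 2.646, 0.001]
wrist_force: [0.7, 0.4, -1.8]
grip_width: 0.0545
```

Emit:
move_arm(
  deltas=[255, 0, 0, 3, 0, 255, 0, 0, 8, 0, 255, 0, 0, 13, -7, 255, 0, 0, 17, -18, 255, 0, 0, 17, -18, 255, 0, 0, 17, -18],
)

```text
t: 32.55
ee_pos: [0.507, 0.0851, 0.1833]
tool_rot: [-2.084, -2.351, 0.001]
wrist_force: [0.1, 0.9, -2.1]
grip_width: 0.0541
```

```bash
python3 - <<'E'
from h import *
from cell import manip
s=manip.sense();print(s["ee_pos"],s["wrist_force"],s["grip_width"],s["tool_rot"],(s["ee_pos"][:2]-BC)@by,(s["ee_pos"][:2]-BC)@bx)
d=snap("scene","s31");crop(d,180,70,220,170,3.5,"c31")
t=snap("top","t31");crop(t,240,200,200,150,4,"c32")
szplot("s31","sz31",tcp=s["ee_pos"],s0=.28,ulo=.0,uhi=.06)
E
```

```text
[0.50696443 0.08507409 0.1833483 ] [ 0.12650871  0.91720145 -2.07902787] 0.05413226402364088 [-2.08393972e+00 -2.35077342e+00  1.29905442e-03] 0.3827381106712746 0.039786186522674176
```

View pics/c31.png

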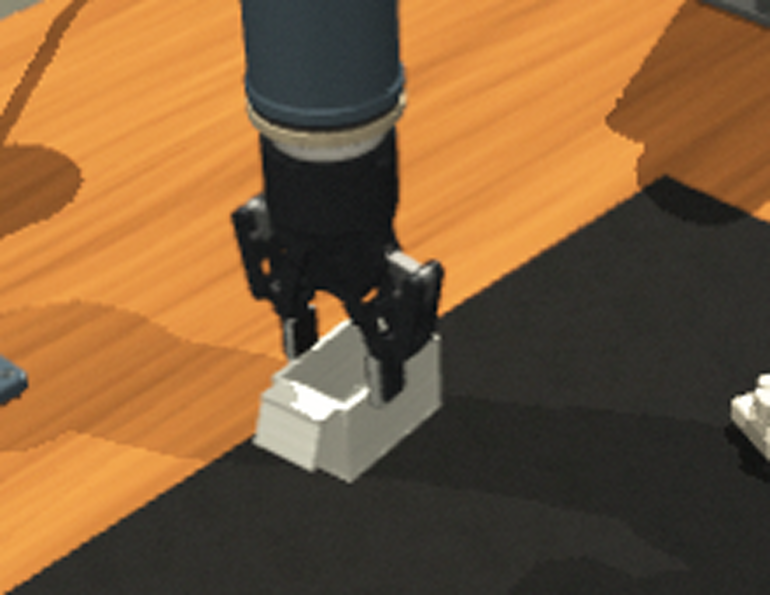

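View pics/sz31.png

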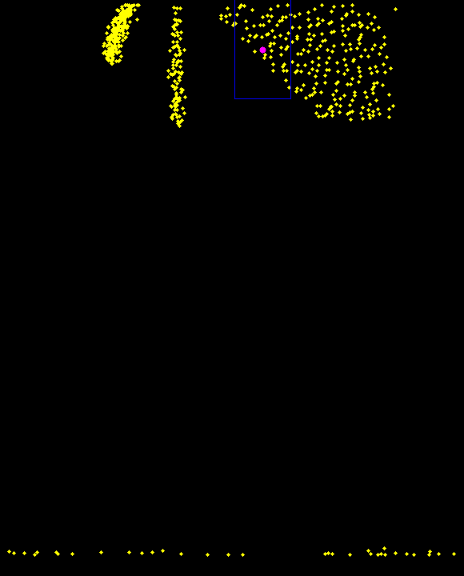

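Emit:
move_arm(
  deltas=[255, -2.1, -17.2, 0, -0.4, 255, -2.1, -17.2, 0, -0.4, 255, -2.1, -17.2, -1, -0.4, 255, -2.1, -17.2, -4, -0.4, 255, -2.1, -17.2, -7.5, -0.4, 255, -2.1, -17.2, -7.5, -0.4],
)

```text
t: 33.4
ee_pos: [0.4841, -0.0864, 0.1061]
tool_rot: [-2.089, -2.339, 0.005]
wrist_force: [0.9, -0.2, -1.8]
grip_width: 0.0544
```

```bash
python3 - <<'E'
from h import *
from cell import manip
s=manip.sense();print(s["ee_pos"],s["wrist_force"],s["grip_width"],s["tool_rot"],(s["ee_pos"][:2]-BC)@by,(s["ee_pos"][:2]-BC)@bx)
d=snap("scene","s33");crop(d,150,130,200,150,4,"c33")
t=snap("top","t33");crop(t,350,200,200,150,4,"c34")
szplot("s33","sz33",tcp=s["ee_pos"],s0=.12,ulo=-.035,uhi=.035)
E
```

```text
[ 0.48411118 -0.08638081  0.10606411] [ 0.86667686 -0.2417683  -1.82126106] 0.054432060087476974 [-2.08909054 -2.33862547  0.00531259] 0.21489436010390378 -0.002042595807172825
```

View pics/c33.png

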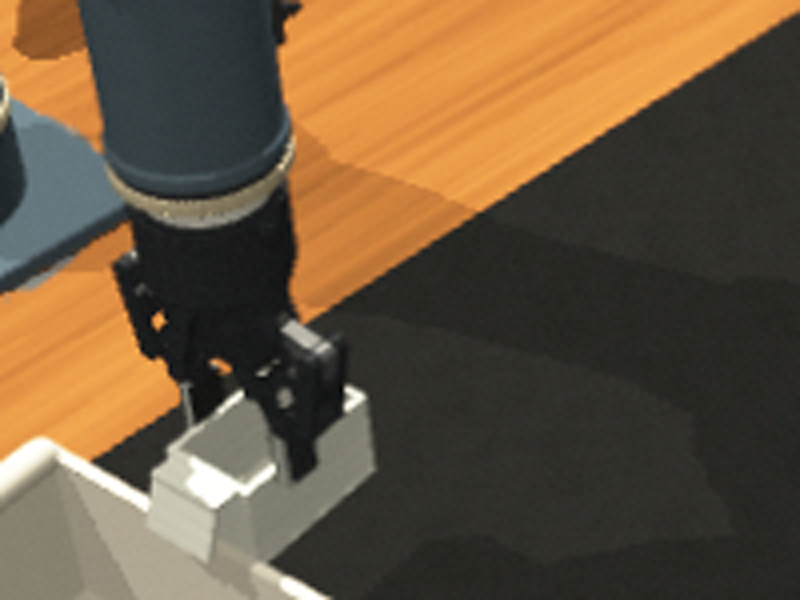

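View pics/sz33.png

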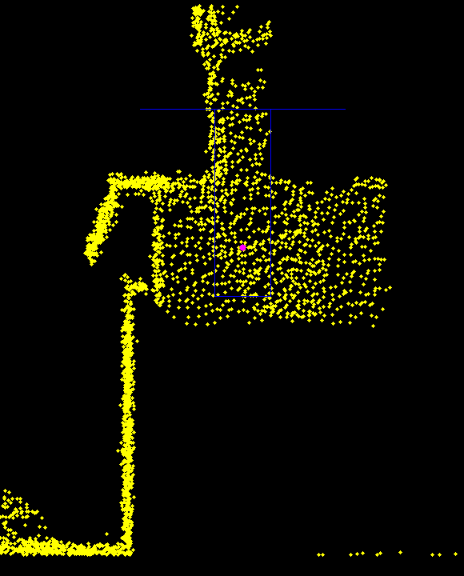

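View pics/c34.png

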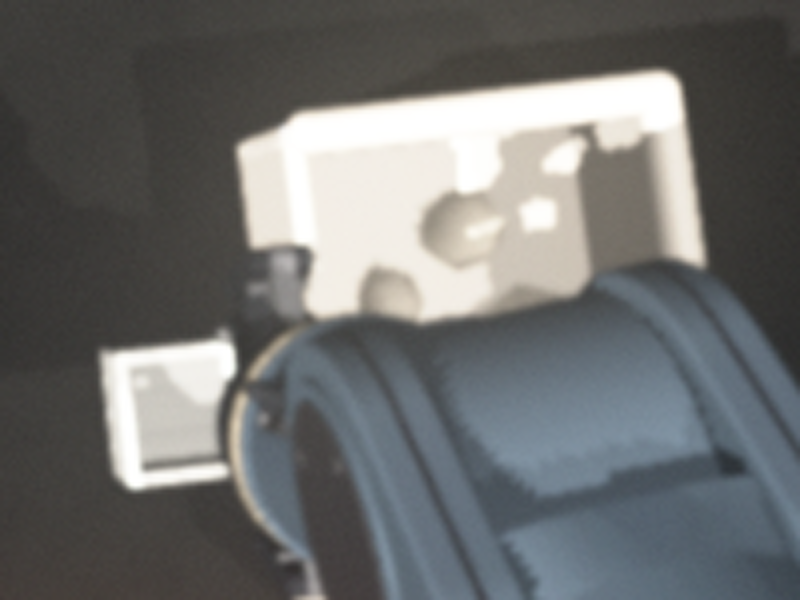

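Emit:
move_arm(
  deltas=[255, 0, -0.1, -1, 0, 255, 0, -0.1, -2, 0, 255, 0, -0.1, -3, 0, 255, 0, -0.1, -3.6, 0, 255, 0, -0.1, -3.9, 0, 255, 0, -0.1, -3.9, 0],
)

```text
t: 34.25
ee_pos: [0.4864, -0.0875, 0.0697]
tool_rot: [-2.094, -2.342, 0.0]
wrist_force: [0.3, -0.5, -1.3]
grip_width: 0.0541
```

```bash
python3 - <<'E'
from h import *
from cell import manip
s=manip.sense();print(s["ee_pos"],s["wrist_force"],s["grip_width"],(s["ee_pos"][:2]-BC)@by)
d=snap("scene","s35")
szplot("s35","sz35",tcp=s["ee_pos"],s0=.12,ulo=-.035,uhi=.035)
E
```

```text
[ 0.48642891 -0.08746666  0.06965198] [ 0.3008859  -0.52228676 -1.28342109] 0.05405220213799867 0.21355682108532517
```

View pics/sz35.png

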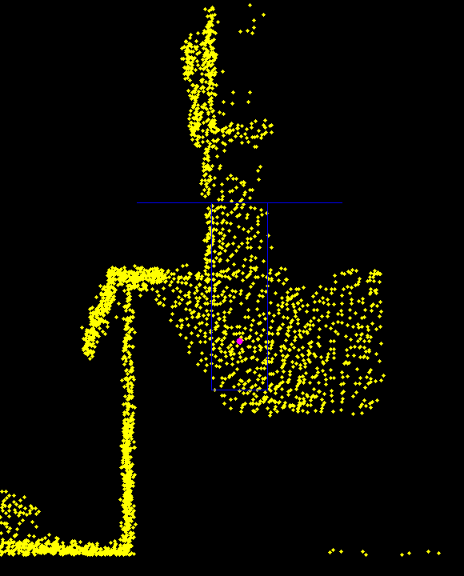

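Emit:
move_arm(
  deltas=[255, 0, 0, -0.15, 0, 255, 0, 0, -0.3, 0, 255, 0, 0, -0.4, 0, 255, 0, 0, -0.4, 0],
)

```text
t: 34.8
ee_pos: [0.4869, -0.0874, 0.0671]
tool_rot: [2.093, 2.341, 0.001]
wrist_force: [-5.9, 2.0, 19.5]
grip_width: 0.0541
```

Emit:
move_arm(
  deltas=[255, 0, 0, 0.1, 0, 255, 0, 0, -0.1, 0, 255, 0, 0, -0.25, 0, 255, 0, 0, -0.4, 0, 255, 0, 0, -0.4, 0],
  newtons=20,
)

```text
t: 35.42
ee_pos: [0.487, -0.0865, 0.0655]
tool_rot: [2.091, 2.341, 0.001]
wrist_force: [-15.6, 6.2, 58.0]
grip_width: 0.0548
```

```bash
python3 - <<'E'
from h import *
from cell import manip
s=manip.sense();print(s["ee_pos"],s["wrist_force"],s["grip_width"],(s["ee_pos"][:2]-BC)@by)
d=snap("scene","s36");crop(d,150,130,200,150,4,"c36")
szplot("s36","sz36",tcp=s["ee_pos"],s0=.12,ulo=-.035,uhi=.035)
E
```

```text
[ 0.48702791 -0.08646618  0.06549849] [-15.62469189   6.19742011  58.00422021] 0.05480469592130985 0.21448430495814502
```

View pics/sz36.png

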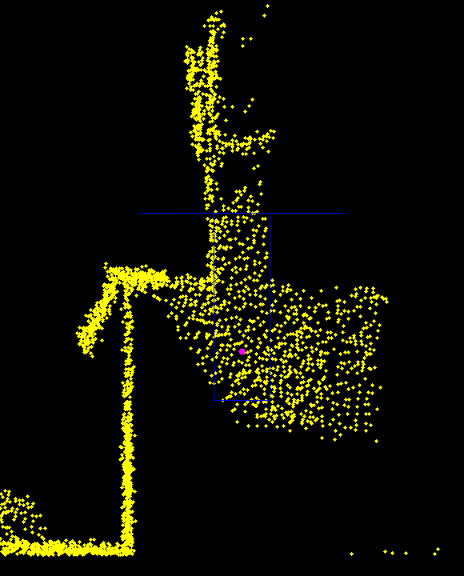

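View pics/c36.png

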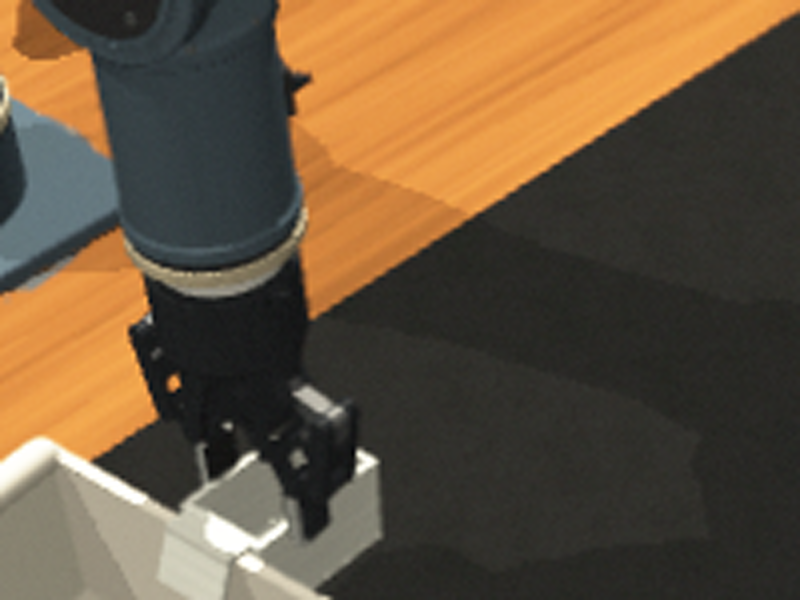

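Emit:
move_arm(
  deltas=[255, 0, 0, 0.3, 0, 255, 0, 0, 0.3, 0],
)

```text
t: 35.72
ee_pos: [0.487, -0.0865, 0.0661]
tool_rot: [2.092, 2.342, 0.002]
wrist_force: [-4.2, 4.6, 17.9]
grip_width: 0.0547
```

Emit:
move_arm(
  deltas=[255, 0, 0, 0.1, 0, 255, 0, 0, 0.1, 0, 80, 0, 0, 0.1, 0, 70, 0, 0, 0.1, 0, 40, 0, 0, 0.1, 0, 0, 0, 0, 0.1, 0, 0, 0, 0, 0.1, 0],
)

```text
t: 36.6
ee_pos: [0.4865, -0.0876, 0.0656]
tool_rot: [-2.094, -2.342, 0.0]
wrist_force: [-0.3, 0.6, 0.7]
grip_width: 0.0854
```

```bash
python3 - <<'E'
from h import *
from cell import manip
s=manip.sense();print(s["ee_pos"],s["wrist_force"],s["grip_width"],(s["ee_pos"][:2]-BC)@by)
d=snap("scene","s37");crop(d,150,130,200,150,4,"c37")
szplot("s37","sz37",tcp=s["ee_pos"],s0=.12,ulo=-.035,uhi=.035)
E
```

```text
[ 0.48653998 -0.08759513  0.06564311] [-0.29288276  0.62435246  0.6923188 ] 0.08536913886322595 0.21341675738923868
```

View pics/sz37.png

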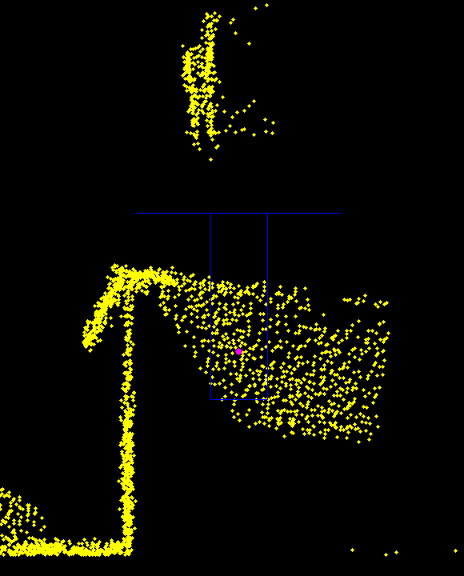

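View pics/c37.png

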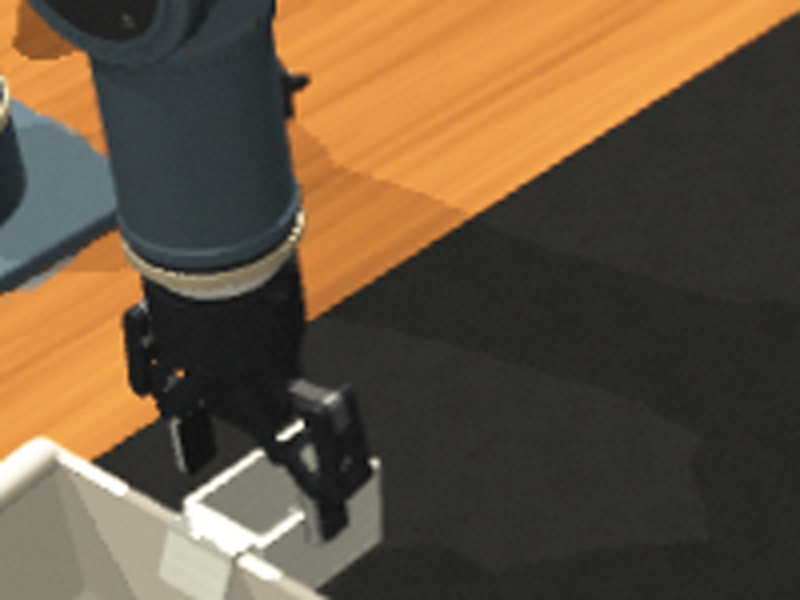

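Hung with about a 6–7° droop, fingers open and clear. I'll rise straight up and recheck.

Emit:
move_arm(
  deltas=[0, 0, 0, 2, 0, 0, 0, 0, 6, 0, 0, 0, 0, 12, 0, 0, 0, 6, 18, 0, 0, 0, 18, 18, 0, 0, 0, 18, 18, 0, 0, 0, 18, 18, 0, 0, 0, 18, 18, 0],
)

```text
t: 37.65
ee_pos: [0.4864, 0.0928, 0.2456]
tool_rot: [2.092, 2.344, -0.0]
wrist_force: [0.5, -0.4, 0.3]
grip_width: 0.0854
```

```bash
python3 - <<'E'
from h import *
from cell import manip
s=manip.sense();print(s["ee_pos"],s["wrist_force"])
d=snap("scene","s38");crop(d,130,150,200,150,4,"c38")
t=snap("top","t38");crop(t,350,200,200,150,4,"c39")
cv2.imwrite("pics/full38.png",d["color"])
szplot("s38","sz38",s0=.12,ulo=-.035,uhi=.035)
px,P=cloud(t);a=(P[:,:2]-BC)@by;u=(P[:,:2]-BC)@bx
m=(abs(u)<.018);
for lo in np.arange(.155,.19,.003):
    k=m&(a>lo)&(a<lo+.003)&(P[:,2]>.06);
    if k.sum():print(round(lo,3),np.round(np.percentile(P[k,2],[50,90]),4))
for n,x,y in(("bottle",340,165),("jar",281,162),("cast",136,246)):
    o=load("top0");print(n,np.abs(o["color"][y-25:y+25,x-25:x+25].astype(int)-t["color"][y-25:y+25,x-25:x+25]).mean())
E
```

```text
[0.48640624 0.0928473  0.24560418] [ 0.46017752 -0.40663798  0.29312574]
0.155 [0.0905 0.0935]
0.158 [0.0972 0.0989]
0.161 [0.1021 0.1045]
0.164 [0.1072 0.1085]
0.167 [0.116  0.1176]
0.17 [0.116  0.1176]
0.173 [0.1157 0.1178]
0.176 [0.1148 0.1164]
0.179 [0.1143 0.1169]
0.182 [0.0808 0.1149]
0.185 [0.1037 0.1147]
0.188 [0.0627 0.0639]
bottle 1.8782666666666668
jar 1.5009333333333332
cast 2.3844
```

View pics/c38.png

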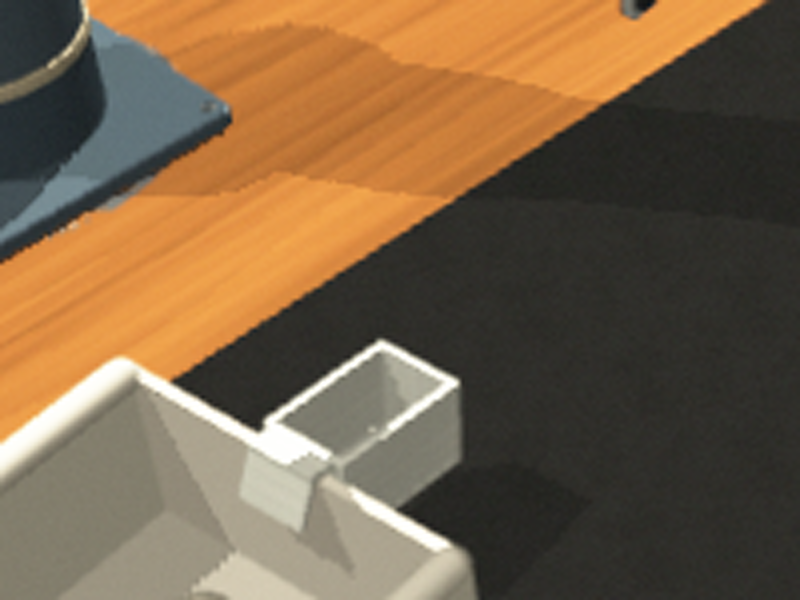

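View pics/c39.png

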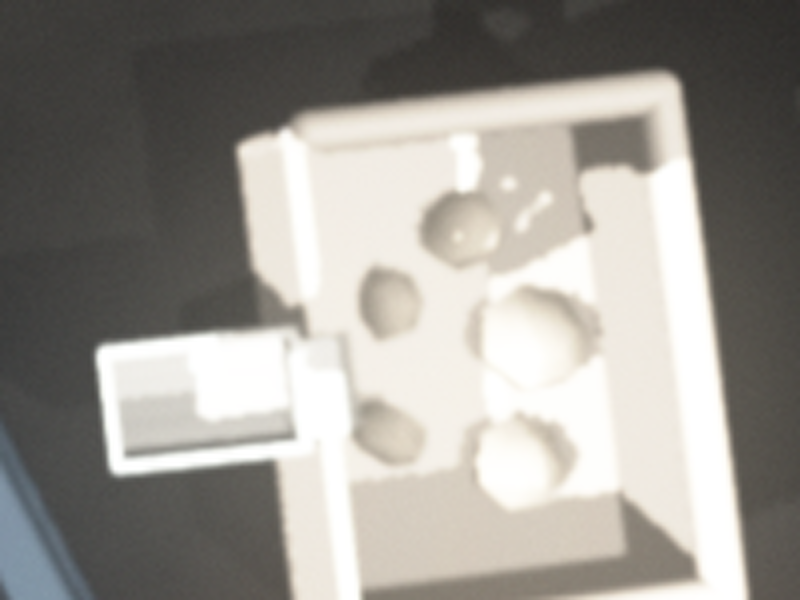

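View pics/sz38.png

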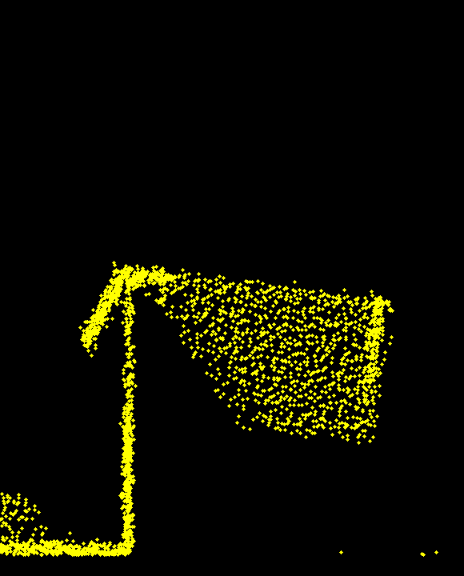

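```bash
python3 - <<'E'
from cell import manip
print(manip.hand_in())
E
```

```text
the job is handed in; nothing more can be done
None
```

The tray is hanging mouth up on the bin's bare rim, tray outside and lip inside. The gripper is open and clear of it. I handed the job in at about 38 s.

**How it was turned:** The arm could only turn about the vertical, so I levered the tray over.
1. I tipped it upright against the bin's back bead.
2. I stood it on its plain end and took a new grip.
3. I laid it over on the bare rim until it was mouth up.
4. I set it flat on the table and gripped it once more, then lowered the hook straight down over the rim.

**Last checks (both cameras):**
- **Hook seated:** the top of the web measured about 115–116 mm. The rim measured about 110–111 mm and the web is 4 mm thick, so the hook reads as seated, within about 1–2 mm.
- **Hang:** the tray droops by roughly 6–7°, as expected.
- **Bystanders:** the top view shows no change around the bottle, jar and cast.

**What did not go cleanly:**
- **Slipping in the grip:** the tray slid in the jaws several times during the flip.
- **Near loss on the rim:** at about 25 s I let go of it while it lay along the rim. It had turned by about 16° and seemed to be starting to tip into the bin. I gripped it again at once, and it never fell.
- **Wrist force:** this reached about 58 N when I pressed the hook down, under the 120 N limit.
- **Lip against the gripper:** during the first flip the lip may have rubbed the gripper's body. I did not measure that contact directly, but the wrist force at the time was about 22 N.

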